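# Face the carved plaque to the imaging camera

## Robot

A 6-joint arm with a two-finger parallel gripper is mounted at the origin on the work surface. World frame = base frame: x ahead of the robot, y to its left, z up, the work surface at z = 0. Lengths are in m, angles in degrees, forces in N, time in s.
With the tool pointing down it reaches from about 0.325 to 0.775 m from the base axis. Payload 5.5 kg.
Tool frame: the origin (TCP) lies at the very end of the fingers, on their centre line; the grasp point (between the pads) lies 19 mm behind it (manip.grip_depth is the distance from the TCP to the grasp point, in m); z points along the fingers, y is the line along which they close (so a half turn about z gives the same grasp; the last joint's range is limited). The gripper opens to 85 mm and grips with 20 to 120 N. Pads are 22 mm wide; open, the fingers measure 114 mm over their backs; the gripper's body (76 mm by 85 mm) begins 54 mm behind the grasp point. The pads swing forward as they close: fully open they stand 13 mm farther back than shut.
Start: joints at [-3.249, 5.22, 70.514, -0, 104.267, -3.249], TCP at [0.6, -0, 0.203] pointing down, gripper open.
Joint ranges: [-164.24, 164.24], [-49.07, 125.15], [9.68, 141.18], [-86.29, 266.29], [3.28, 154.24], [-151.56, 151.56]. Speed limits (degrees/s): [147.25, 147.25, 172.46, 180, 180, 180].

## Interface

Orientations are given as a 3x3 rotation matrix whose columns are the frame's x, y, z axes.
In Python, from workcell import manip, cams, order gives the robot as it stands.
- The arm moves only by the tool arm_command, never from a script. Its argument "deltas" is one flat list of numbers, 4 for each row, row after row: the shift along the tool's x, y, z in m, then the turn about the tool's z in degrees. A call has 1 to 12 rows; each row is the pose to reach, as a shift and turn from the pose commanded when the call began, along the tool's axes at that moment; what a row does not reach only later rows make up. A row lasts 1/10 s, in which the tool goes at most 50 mm and 8.59 degrees, less where a joint would pass 70% of its speed; a pose out of reach is approached as far as the arm can. A call with a gripper value outside its range is refused whole. "fingers" is the gripper's target within -1 to 1 (fully open at 1, half-way at 0, shut at -1), set as the call begins (left out, the last holds). The fingers move at their own pace and stop on an object; "newtons" is the grip in N (left out, the last holds). Time passes only in rows, so rows that repeat a pose let the fingers close. It gives the time, the measured TCP pose, the force, the opening and the grip force at its end, in the units of the state.
- manip.read_state(): the state, without advancing time (a new reading comes with each control period).
- cams.read_camera(name): name is "scene" or "side" or "wrist"; returns the picture (384x512x3 uint8, blue, green, red); there is no depth.
- cams.camera_info(name): a dict with "fx", "fy", "cx", "cy" (pixels), "R" (3x3) and "t" (3): a world point X has camera coordinates R X + t. Camera axes: x right, y down, z forward; pixel columns grow to the right and rows downward; lengths in m; the calibration is good to about 2 mm. A picture is of the moment at which its call begins: read the wrist's pose just before it. camera_info takes no time and is no camera call; for the wrist camera it gives the pose at the moment of the call.
- order.finish_job(): hands the job in; it is judged then, once.
The state is a dict: "t": time; "qpos": joint angles; "joint_vel": joint speeds; "joint_torque": joint torques, N m; "tool_pos": TCP position; "tool_rot": TCP orientation; "force": force on the tool from outside, world axes, zero at the start; "wrist_torque": the same for the moment, N m; "gripper_width": finger opening in m; "grip_force": force on a finger pad.
Only numpy, scipy, OpenCV 4.12 (cv2) and the standard library are available. Lean on these libraries where they do the work, as an engineer would, in place of code of your own. Each camera call takes 0.05 s, during which the arm holds its last target. There are 200 camera calls.

## Task

Slide the clear guard window of the imaging stand open, turn the black plaque holder about its own leaning axis until its white pointer (and the carved green face) looks at the red mark and it drops fully home in its socket, then let go and slide the guard fully shut. Leave the boxes, tools and other things on the table where they are.

Things in the scene. Friction and masses are not known exactly. Their poses are not given: they have to be found in the camera images.
- stand: Fixed grey imaging stand. Origin on the table; z up, x points from the guard to the camera. Base plate 12 mm thick, x -180 to 240, y -150 to 350 mm. The guard window runs along y at x = -135 mm; a camera on a column stands at about x = 200, y = -80 mm, up to 250 mm high.
- socket: Dark round socket (80 mm outside, 52 mm bore, 65 mm long) fixed to the stand, leaning 34 degrees towards the guard. Origin: centre of its underside; z up the bore; x towards the red mark (up the slope, to the camera). Bore floor at z 8 mm. On it, x 11 to 25 mm, stands a key 9.5 mm wide, 8 mm high: the holder's foot rides on it until its 12 mm slot comes over it.
- mark (a point): Tip point of the red mark on the rim of the socket: in the socket's frame x 36, y 0, z 66 mm. The white pointer's point coincides with it when the holder is home.
- holder: Loose black holder, 185 mm long, 0.25 to 0.5 kg, standing in the socket by its round foot (50 mm diameter, 58 mm long). Origin: centre of the foot's underside; z up its axis; x towards its carved plaque, pointer and foot slot. Home: origin 8 mm up the socket's z axis, flange 1 mm off the rim; riding on the key it stands 8 mm higher. Starts turned 75 degrees or more from the mark, either way.
- pointer (a point): Outer end of the white pointer line on the holder's grey flange (72 mm diameter, holder's z 58 to 66 mm): in the holder's frame x 36, y 0, z 58 mm.
- grip_top (a point): Centre of the top of the holder's square post (34 x 34 mm, faces along the holder's x and y, z 66 to 185 mm). The green plaque, 72 mm wide (y), 9 mm thick, is fixed on the post's +x face from z 72 to 142 mm: the top 43 mm of the post is free for the gripper on all four sides.
- guard (a joint): Travel of the clear guard window along the stand's +y, in m: 0 fully shut (in front of the holder), 0.18 fully open. Stiff-sliding, stays where it is left; stops at both ends. Panel 200 mm wide (y), its top edge 248 mm above the table.
- guard_tab (a point): Centre of the top of the guard's blue handle tab, which stands upright on the middle of the panel's top edge: 30 mm wide along the stand's y, 18 mm thick along x, 48 mm tall (z 248 to 296 mm).
- box_stone: Bystander: clear box with a brown stone, 140 x 110 x 75 mm. Origin under its centre.
- box_plate: Bystander: clear box with a green plate, 120 x 100 x 60 mm, standing on the stand's plate. Origin under its centre.
- box_blade: Bystander: clear box with a bronze blade, 160 x 100 x 55 mm. Origin under its centre.
- bowl: Bystander: white bowl, 110 mm across, 50 mm high. Origin under its centre.
- bottle: Bystander: amber bottle, 60 mm diameter, 140 mm high, standing on the stand's plate. Origin under its centre.
- brush: Bystander: brush about 200 mm long lying beside the stand.
There are look-alikes about, which are no part of the job. What is shaped like the holder but blue or yellow is not meant.

How it is judged (in metres and radians):
On the way, in this order (a step that is already met when the one before it is completed fails the run):
1. the guard is slid open (at least 140 mm) (value of joint guard above 0.14 m), for 0.2 s.
2. with the guard still open, the holder is turned to the mark and home in its socket (z of holder in the frame of socket below 0.0115 m and distance between pointer and mark below 0.008 m and value of joint guard above 0.12 m), for 0.3 s.
At the end, for the whole second after the job is handed in: The holder is home in the socket (its origin within 3.5 mm of its lowest place along the axis, i.e. less than 11.5 mm above the socket's origin), its white pointer within 8 mm of the mark, the guard shut to within 6 mm, and all at rest (z of holder in the frame of socket below 0.0115 m and distance between pointer and mark below 0.008 m and value of joint guard below 0.006 m and linear speed of holder below 0.02 m/s and velocity of joint guard between -0.02 and 0.02 m/s); the robot touches nothing.
It fails at once if a bystander is moved by more than 30 mm (distance of any of box_stone, box_plate, box_blade, bowl, bottle, brush from where it was at the start of the episode above 0.03 m).
It also fails if it takes over 72 s, if anything falls off the work surface, if the arm or the gripper's body presses on something with over 40 N, if the wrist force passes 120 N, or if a joint passes its speed limit or range.

## Working session

There is one attempt and no reset: what is moved stays moved. The work goes in short steps, Python scripts to look and compute and a tool call to move; the robot and the scene stay as the last step left them, time stands still between calls to the robot, and variables do not carry over. Pictures are saved under pics/ and viewed, at most 10 in all, crops included, and the job is handed in when it is done.

Besides the shell and the picture viewer there is one more tool, called after ">>>" by a JSON object that holds its "op" and its "data". arm_command: Moves the arm, as the interface text tells. Its arguments: {"type":"object","properties":{"deltas":{"type":"array","items":{"type":"number"}},"fingers":{"type":"number"},"newtons":{"type":"number"}},"required":["deltas"]}

```bash
mkdir -p pics; ls; python3 - <<'E'
from workcell import manip,cams,order
import cv2,numpy as np
a=cams.read_camera("scene");b=cams.read_camera("side")
cv2.imwrite("pics/scene0.png",a);cv2.imwrite("pics/side0.png",b)
for n in("scene","side","wrist"):
  i=cams.camera_info(n);R=np.array(i["R"]);print(n,i["fx"],i["cx"],i["cy"],(-R.T@i["t"]).round(3),R.round(2).tolist())
s=manip.read_state();print(s["t"],s["tool_rot"],s["gripper_width"],manip.grip_depth)
E
```

```text
pics
scene 362.711569789322 255.23394230717238 191.35777185675693 [ 1.09  -0.402  0.935] [[0.62, 0.78, -0.02], [0.56, -0.46, -0.68], [-0.54, 0.41, -0.73]]
side 347.54395080830386 258.27819863182094 186.98541505271677 [0.41  0.916 0.856] [[-0.99, -0.17, 0.02], [-0.11, 0.57, -0.81], [0.13, -0.8, -0.58]]
wrist 331.7641496177942 256.3769821833076 189.8308617454944 [0.599 0.072 0.373] [[1.0, -0.0, -0.0], [0.0, -0.96, 0.29], [-0.0, -0.29, -0.96]]
0.1 [[ 2.16051823e-05  9.99998479e-01 -1.74392736e-03]
 [ 9.99999997e-01 -2.14776893e-05  7.31254811e-05]
 [ 7.30879143e-05 -1.74392893e-03 -9.99998477e-01]] 0.08544118119182105 0.0187
```

View pics/scene0.png

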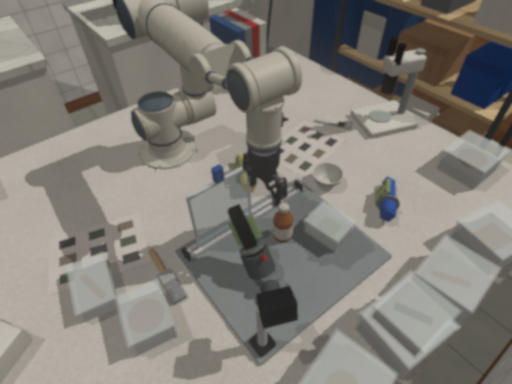

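View pics/side0.png

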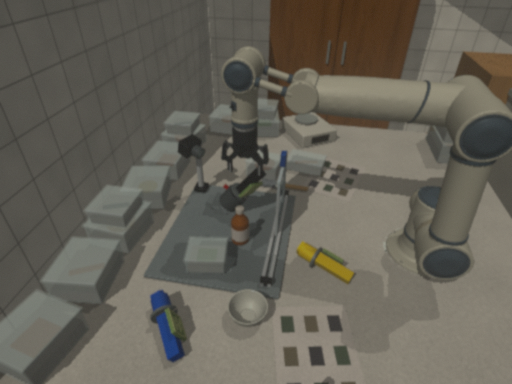

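```bash
cat > h.py <<'E'
import cv2,numpy as np
from workcell import manip,cams,order
def ray(n,uv,i=None):
    i=i or cams.camera_info(n);R=np.array(i["R"]);c=-R.T@np.array(i["t"])
    d=R.T@np.array([(uv[0]-i["cx"])/i["fx"],(uv[1]-i["cy"])/i["fy"],1]);return c,d/np.linalg.norm(d)
def plane(n,uv,z,i=None):
    c,d=ray(n,uv,i);return c+d*(z-c[2])/d[2]
def tri(rs):
    A=sum(np.eye(3)-np.outer(d,d) for c,d in rs);b=sum((np.eye(3)-np.outer(d,d))@c for c,d in rs)
    X=np.linalg.solve(A,b);return X,[round(float(np.linalg.norm(np.cross(X-c,d))),4) for c,d in rs]
def proj(n,X,i=None):
    i=i or cams.camera_info(n);p=np.array(i["R"])@X+np.array(i["t"]);return np.array([i["fx"]*p[0]/p[2]+i["cx"],i["fy"]*p[1]/p[2]+i["cy"]])
E
python3 - <<'E'
from h import *
a=cv2.imread("pics/scene0.png");b=cv2.imread("pics/side0.png")
c=cv2.resize(a[155:305,170:300],None,fx=3,fy=4*3/4,interpolation=cv2.INTER_CUBIC)
d=cv2.resize(b[140:290,180:310],None,fx=3,fy=3,interpolation=cv2.INTER_CUBIC)
cv2.imwrite("pics/crop0.png",np.hstack([c,d]))
for n,im in(("scene",a),("side",b)):
  B,G,R=[im[...,k].astype(int) for k in range(3)]
  for nm,m in(("blue",(B>R+50)&(B>G+30)),("red",(R>B+50)&(R>G+60))):
    k,_,st,ce=cv2.connectedComponentsWithStats(m.astype(np.uint8))
    print(n,nm,[(st[j].tolist(),ce[j].round(1).tolist()) for j in range(1,k) if st[j,4]>5])
w=cams.read_camera("wrist");cv2.imwrite("pics/wrist0.png",w)
for uv in((180,258),(262,352),(390,257),(300,180)):print(uv,plane("scene",uv,.012).round(3))
for uv in((190,190),(150,278),(285,290),(296,193)):print(uv,plane("side",uv,.012).round(3))
E
```

```text
scene blue [([212, 16, 29, 15, 76], [226.0, 23.2]), ([506, 80, 6, 11, 35], [508.9, 85.5]), ([486, 86, 17, 19, 95], [494.1, 94.9]), ([213, 165, 9, 7, 33], [216.8, 168.1]), ([390, 179, 5, 17, 63], [392.4, 187.3]), ([383, 199, 13, 16, 162], [389.5, 206.0])]
scene red [([226, 11, 5, 3, 12], [228.2, 12.1]), ([244, 20, 13, 8, 47], [250.5, 23.4]), ([262, 255, 4, 5, 13], [263.6, 257.0])]
side blue [([282, 152, 3, 4, 10], [283.0, 153.5]), ([151, 291, 16, 19, 194], [158.0, 299.5]), ([157, 313, 22, 46, 484], [167.2, 337.0])]
side red []
(180, 258) [ 0.474 -0.221  0.012]
(262, 352) [ 0.838 -0.203  0.012]
(390, 257) [0.865 0.263 0.012]
(300, 180) [0.462 0.28  0.012]
(190, 190) [ 0.865 -0.169  0.012]
(150, 278) [0.837 0.285 0.012]
(285, 290) [0.429 0.255 0.012]
(296, 193) [ 0.436 -0.231  0.012]
```

View pics/crop0.png

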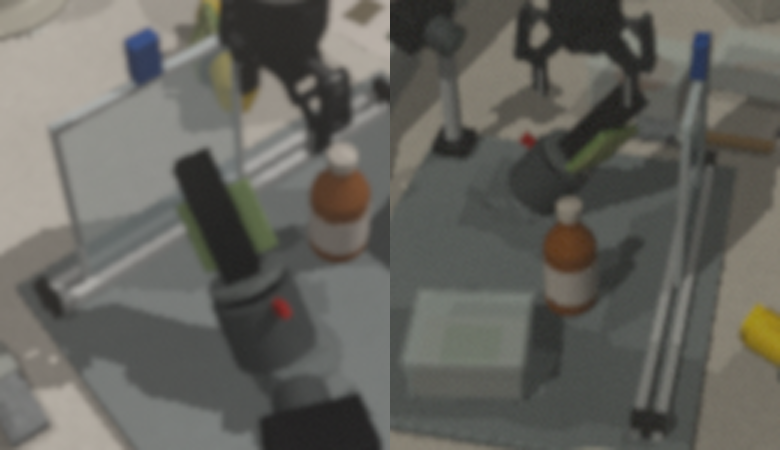

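View pics/wrist0.png

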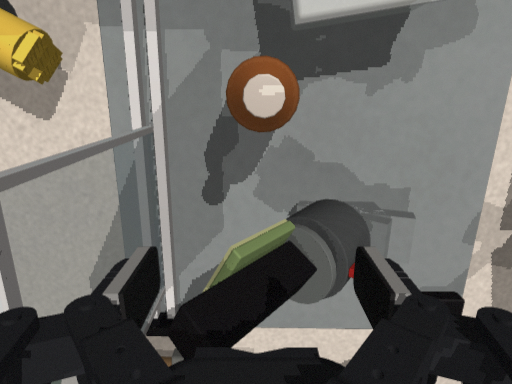

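```bash
python3 - <<'E'
from h import *
wi=cams.camera_info("wrist")
for uv in((468,328),(500,140),(190,328),(300,328),(105,0),(123,120)):print(uv,plane("wrist",uv,.012,wi).round(4))
print("mark",tri([ray("scene",(263.6,257)),ray("side",(226,186.7)),ray("wrist",(351.5,271),wi)]), tri([ray("scene",(263.6,257)),ray("side",(226,186.7))]))
print("top",tri([ray("scene",(234.3,207.7)),ray("side",(260.7,172.3))]))
print("tab",tri([ray("scene",(216.8,167)),ray("side",(283.5,152.5))]))
E
```

```text
(468, 328) [ 0.8727 -0.2235  0.012 ]
(500, 140) [0.8629 0.0202 0.012 ]
(190, 328) [ 0.5119 -0.2238  0.012 ]
(300, 328) [ 0.6548 -0.2237  0.012 ]
(105, 0) [0.4514 0.1562 0.012 ]
(123, 120) [0.4556 0.0417 0.012 ]
mark (array([ 0.68284435, -0.07250971,  0.12236328]), [0.0021, 0.0024, 0.0044]) (array([ 0.68455445, -0.07084735,  0.12263243]), [0.0003, 0.0003])
top (array([ 0.55819361, -0.06683713,  0.20369093]), [0.0007, 0.0007])
tab (array([ 0.48400907, -0.06116754,  0.29367019]), [0.0014, 0.0014])
```

>>> {"op": "arm_command", "data": {"deltas": [0,0,-0.05,8,0,0,-0.1,16,-0.01,-0.02,-0.12,24,-0.025,-0.04,-0.12,32,-0.04,-0.06,-0.12,40,-0.05,-0.08,-0.12,48,-0.06,-0.1,-0.12,56,-0.062,-0.114,-0.12,64,-0.062,-0.114,-0.12,72,-0.062,-0.114,-0.12,80,-0.062,-0.114,-0.12,88,-0.062,-0.114,-0.12,90]}}

```text
t: 1.35
tool_pos: [0.4859, -0.062, 0.3231]
tool_rot: [[1.0, -0.004, -0.0], [-0.004, -1.0, 0.0], [-0.0, -0.0, -1.0]]
force: [-0.0, -0.6, 0.2]
gripper_width: 0.0855
grip_force: 0.0
```

```bash
python3 - <<'E'
from h import *
wi=cams.camera_info("wrist");w=cams.read_camera("wrist");cv2.imwrite("pics/wrist1.png",w)
s=manip.read_state();print(s["t"],s["tool_pos"],np.round(s["tool_rot"],3).tolist(),s["qpos"])
import pickle;pickle.dump(wi,open("wi1.pkl","wb"))
B,G,R=[w[...,k].astype(int) for k in range(3)]
m=((B>R+40)&(B>G+30)).astype(np.uint8)
k,_,st,ce=cv2.connectedComponentsWithStats(m)
for j in range(1,k):
  if st[j,4]>50:print(st[j],ce[j],plane("wrist",ce[j],.296,wi))
  if st[j,4]>50:
    c=max(cv2.findContours((m*(_==j)).astype(np.uint8),0,2)[0],key=cv2.contourArea);print(cv2.minAreaRect(c))
E
```

```text
1.4 [ 0.48589591 -0.06198042  0.32310586] [[1.0, -0.004, -0.001], [-0.004, -1.0, 0.0], [-0.001, -0.0, -1.0]] [-1.12517394e+01 -8.21351033e+00  7.13707941e+01  3.30142900e-03
  1.16873027e+02  7.89603552e+01]
[ 234  182   46   42 1250] [255.9296 208.6624] [ 0.4861496  -0.06273142  0.296     ]
((256.5, 202.5), (41.0, 45.0), 90.0)
```

View pics/wrist1.png

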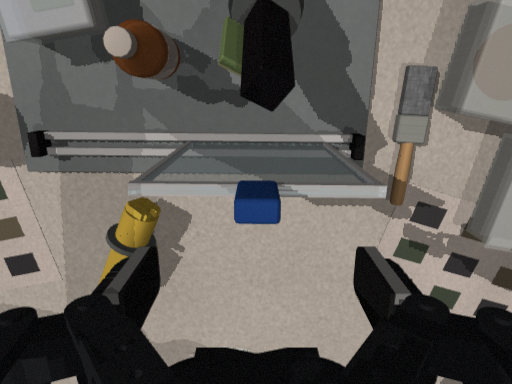

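>>> {"op": "arm_command", "data": {"deltas": [0,0,0.03,0,0,0,0.06,0,0,0,0.065,0,0,0,0.065,0]}}

```text
t: 1.8
tool_pos: [0.4855, -0.0619, 0.2576]
tool_rot: [[1.0, 0.001, -0.002], [0.001, -1.0, 0.0], [-0.002, -0.0, -1.0]]
force: [-0.3, -0.3, 0.1]
gripper_width: 0.0851
grip_force: 0.0
```

>>> {"op": "arm_command", "data": {"deltas": [0,0,0,0,0,0,0,0,0,0,0,0,0,0,0,0,0,0,0,0,0,0,0,0,0,0,0,0,0,0,0,0], "fingers": -1, "newtons": 50}}

```text
t: 2.6
tool_pos: [0.4863, -0.0621, 0.2596]
tool_rot: [[1.0, -0.0, 0.002], [-0.0, -1.0, -0.001], [0.002, 0.001, -1.0]]
force: [-0.0, 0.7, 5.4]
gripper_width: 0.0282
grip_force: 50.6
```

>>> {"op": "arm_command", "data": {"deltas": [0,-0.008,0,0,0,-0.02,0,0,0,-0.035,0,0,0,-0.05,0,0,0,-0.065,0,0,0,-0.08,0,0,0,-0.09,0,0,0,-0.09,0,0]}}

```text
t: 3.4
tool_pos: [0.4877, 0.0292, 0.2597]
tool_rot: [[1.0, 0.001, 0.006], [0.001, -1.0, 0.001], [0.006, -0.001, -1.0]]
force: [5.6, 2.1, 4.9]
gripper_width: 0.0284
grip_force: 50.4
```

>>> {"op": "arm_command", "data": {"deltas": [0.001,-0.01,0,0,0.002,-0.025,0,0,0.002,-0.04,0,0,0.003,-0.055,0,0,0.003,-0.07,0,0,0.003,-0.082,0,0,0.003,-0.084,0,0,0.003,-0.084,0,0]}}

```text
t: 4.2
tool_pos: [0.4888, 0.1099, 0.2596]
tool_rot: [[1.0, -0.003, 0.001], [-0.003, -1.0, -0.005], [0.001, 0.005, -1.0]]
force: [-2.5, -9.5, 5.7]
gripper_width: 0.0282
grip_force: 51.2
```

>>> {"op": "arm_command", "data": {"deltas": [0,0,0,0,0,0,0,0,0,0,0,0,0,0,0,0,0,0,0,0,0,0,-0.03,0,0.01,0.02,-0.07,0,0.03,0.06,-0.075,0,0.05,0.1,-0.075,0,0.06,0.14,-0.075,0,0.07,0.175,-0.075,0,0.07,0.175,-0.075,0], "fingers": 1}}

```text
t: 5.4
tool_pos: [0.5597, -0.067, 0.3318]
tool_rot: [[1.0, -0.005, -0.002], [-0.005, -1.0, -0.001], [-0.002, 0.001, -1.0]]
force: [1.0, 0.4, 0.2]
gripper_width: 0.0854
grip_force: 0.0
```

```bash
python3 - <<'E'
from h import *
import pickle
wi=cams.camera_info("wrist");w=cams.read_camera("wrist");cv2.imwrite("pics/wrist2.png",w)
pickle.dump(wi,open("wi2.pkl","wb"))
E
```

```text
(no output)
```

View pics/wrist2.png

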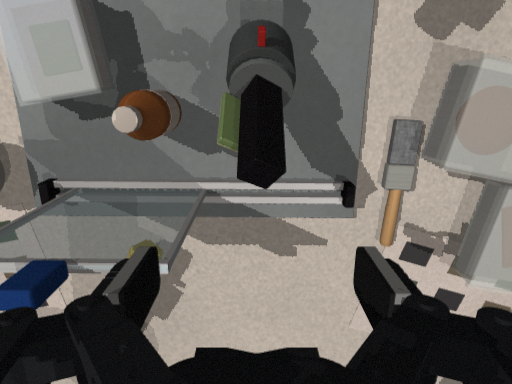

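```bash
python3 - <<'E'
from h import *
w=cv2.imread("pics/wrist2.png")[15:200,205:310]
c=np.clip(255*(w/255.)**.4,0,255).astype(np.uint8)
g=np.clip((w.astype(float)-5)*6,0,255).astype(np.uint8)
cv2.imwrite("pics/crop2.png",np.hstack([cv2.resize(x,None,fx=3.2,fy=3.2,interpolation=cv2.INTER_CUBIC) for x in(c,g)]))
E
```

```text
(no output)
```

View pics/crop2.png

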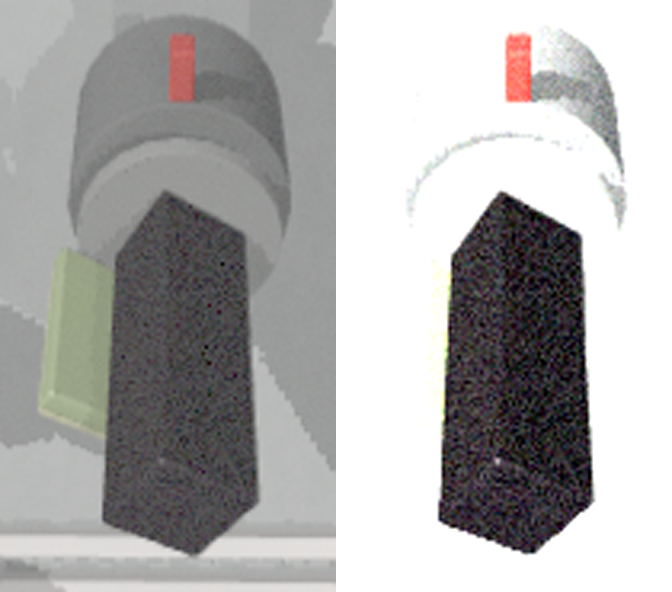

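```bash
cat >> h.py <<'E'
import pickle
yaw=np.radians(-1.0);Xs=np.array([np.cos(yaw),np.sin(yaw),0]);Ys=np.array([-np.sin(yaw),np.cos(yaw),0]);Z=np.array([0,0,1.])
t=np.radians(34);ax=-np.sin(t)*Xs+np.cos(t)*Z;ex=np.cos(t)*Xs+np.sin(t)*Z
Rs=np.stack([ex,Ys,ax],1)
def onplane(n,uv,O,s,i=None):
    c,d=ray(n,uv,i);p=Rs.T@(c-O);q=Rs.T@d;return p+q*(s-p[2])/q[2]
E
python3 - <<'E'
from h import *
wi=pickle.load(open("wi2.pkl","rb"))
f=lambda p:(205+p[0]/3.2,15+p[1]/3.2)
M,r=tri([ray("scene",(262.8,255.5)),ray("side",(226.5,187)),ray("wrist",f((182,101)),wi)]);print("mark",M,r)
O=M-Rs@[.036,0,.066];print("O",O)
for s,ps in((.201,[(103,520),(193,555),(260,500),(160,460)]),(.082,[(115,255),(167,192),(245,235)])):
  P=np.array([onplane("wrist",f(p),O,s,wi) for p in ps]);print((P*1e3).round(1).tolist())
  d=np.diff(P[:,:2],axis=0);print(np.linalg.norm(d,axis=1),np.degrees(np.arctan2(d[:,1],d[:,0])))
E
```

```text
mark [ 0.67935415 -0.0716374   0.12209289] [0.0021, 0.0038, 0.0049]
O [ 0.68641445 -0.07176064  0.04724546]
[[-26.1, 19.4, 201.0], [-41.9, -7.6, 201.0], [-16.6, -26.1, 201.0], [-0.7, 2.8, 201.0]]
[0.03132002 0.03132588 0.03302335] [-120.29933899  -36.23647303   61.19490826]
[[-17.3, 19.7, 82.0], [8.1, 1.4, 82.0], [-8.4, -26.4, 82.0]]
[0.03134731 0.03227302] [ -35.87258226 -120.72015434]
```

```bash
python3 - <<'E'
from h import *
from itertools import combinations
def poly(fn,roi):
  x0,y0,x1,y1=roi;w=cv2.imread(fn)[y0:y1,x0:x1]
  m=(w.max(2)<35).astype(np.uint8);c=max(cv2.findContours(m,0,2)[0],key=cv2.contourArea)
  p=cv2.approxPolyDP(c,2.5,True)[:,0]+[x0,y0];print(fn,cv2.contourArea(c),p.tolist());return p
poly("pics/wrist1.png",(215,0,310,125));poly("pics/wrist2.png",(205,15,310,200))
poly("pics/wrist0.png",(165,190,330,345))
poly("pics/scene0.png",(222,200,262,255));poly("pics/side0.png",(225,160,268,200))
w=cv2.imread("pics/wrist2.png")[20:60,240:290].astype(int)
m=(w[...,2]>w[...,0]+60);y,x=np.where(m);print("red w2",x.min()+240,x.max()+240,y.min()+20,y.max()+20)
w=cv2.imread("pics/wrist0.png")[250:290,335:365].astype(int)
m=(w[...,2]>w[...,0]+60);y,x=np.where(m);print("red w0",x.min()+335,x.max()+335,y.min()+250,y.max()+250)
E
```

```text
pics/wrist1.png 4645.0 [[257, 0], [244, 22], [240, 95], [272, 110], [294, 85], [287, 11], [271, 0]]
pics/wrist2.png 4300.5 [[256, 75], [241, 94], [237, 177], [267, 187], [285, 171], [281, 89]]
pics/wrist0.png 7518.5 [[316, 269], [288, 241], [183, 304], [173, 319], [167, 319], [165, 312], [165, 335], [175, 344], [232, 344], [293, 294]]
pics/scene0.png 0.5 [[248, 244]]
pics/side0.png 0.0 [[244, 182]]
red w2 258 265 26 45
red w0 349 354 263 277
```

```bash
python3 - <<'E'
from h import *
i1=pickle.load(open("wi1.pkl","rb"));i2=pickle.load(open("wi2.pkl","rb"))
i0=dict(cams.camera_info("wrist"));R0=np.array([[1,0,0],[0,-.9563,.2924],[0,-.2924,-.9563]])
P=[]
for a,b in(((240,95),(237,177)),((272,110),(267,187)),((294,85),(285,171)),((244,22),(241,94)),((287,11),(281,89))):
  X,r=tri([ray("w",a,i1),ray("w",b,i2)]);P.append(X);print(X.round(4),r)
P=np.array(P);print(np.linalg.norm(np.diff(P[:3],axis=0),axis=1));C=(P[0]+P[2])/2;Bc=(P[3]+P[4])/2;print("top ctr",C,"base ctr",Bc,np.linalg.norm(C-Bc))
a=(C-Bc)/np.linalg.norm(C-Bc);print("axis",a,np.degrees(np.arccos(a[2])))
E
```

```text
[ 0.5542 -0.0499  0.2029] [0.0002, 0.0002]
[ 0.5411 -0.0778  0.1919] [0.0006, 0.0006]
[ 0.5619 -0.0939  0.2122] [0.0, 0.0]
[ 0.6273 -0.0509  0.1058] [0.0001, 0.0001]
[ 0.6325 -0.0946  0.1303] [0.0005, 0.0005]
[0.03280953 0.03322438]
top ctr [ 0.55805099 -0.07187869  0.20756513] base ctr [ 0.62993634 -0.07277006  0.11807615] 0.11478926520233983
axis [-0.62623754  0.00776528  0.77959364] 38.7766151150792
```

>>> {"op": "arm_command", "data": {"deltas": [0.005,0.005,0.03,8,0.005,0.005,0.06,16,0.005,0.005,0.08,24,0.005,0.005,0.09,26,0.005,0.005,0.11,26,0.005,0.005,0.135,26,0.005,0.005,0.152,26,0.005,0.005,0.152,26]}}

```text
t: 6.25
tool_pos: [0.5626, -0.0663, 0.1784]
tool_rot: [[0.899, -0.437, -0.005], [-0.437, -0.9, 0.001], [-0.005, 0.001, -1.0]]
force: [0.0, 0.3, 0.1]
gripper_width: 0.0857
grip_force: 0.0
```

>>> {"op": "arm_command", "data": {"deltas": [0,0,0,0,0,0,0,0,0,0,0,0,0,0,0,0,0,0,0,0,0,0,0,0,0,0,0,0], "fingers": -1, "newtons": 20}}

```text
t: 6.95
tool_pos: [0.5639, -0.069, 0.1848]
tool_rot: [[0.898, -0.44, 0.003], [-0.44, -0.898, -0.002], [0.003, 0.001, -1.0]]
force: [-5.1, -1.8, 9.2]
gripper_width: 0.0238
grip_force: 18.4
```

```bash
python3 - <<'E'
from h import *
a=cams.read_camera("scene");b=cams.read_camera("side");w=cams.read_camera("wrist")
c=cv2.resize(a[160:270,200:290],(400,489),interpolation=cv2.INTER_CUBIC)
d=cv2.resize(b[120:230,205:295],(400,489),interpolation=cv2.INTER_CUBIC)
g=lambda x:np.clip(255*(x/255.)**.6,0,255).astype(np.uint8)
cv2.imwrite("pics/crop3.png",g(np.hstack([c,d])));cv2.imwrite("pics/wrist3.png",w)
pickle.dump(cams.camera_info("wrist"),open("wi3.pkl","wb"))
E
```

```text
(no output)
```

View pics/crop3.png

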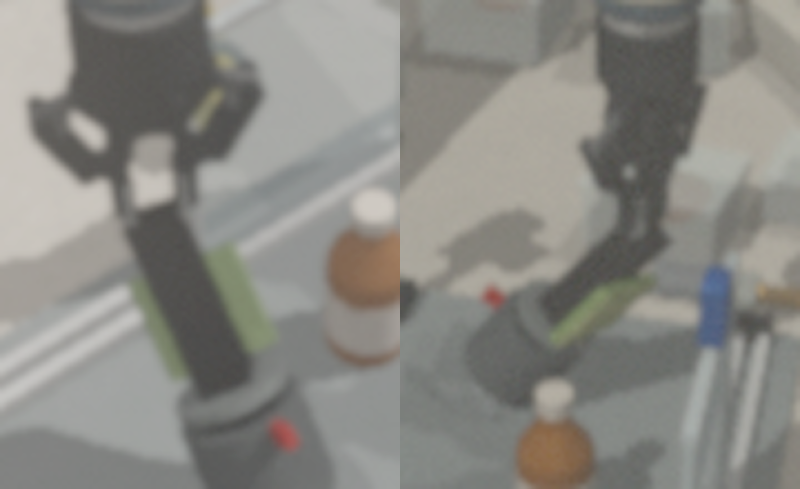

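```bash
python3 - <<'E'
from h import *
T=np.array([.5639,-.069,.1848])
for n,x0,y0,o in(("scene",200,160,0),("side",205,120,400)):
  for nm,X in(("tcp",T),("grip",T+[0,0,.019]),("topctr",np.array([.558,-.072,.2076])),("cornerlow",np.array([.5411,-.0778,.1919]))):
    p=proj(n,X);print(n,nm,((p-[x0,y0])*4.444+[o,0]).round(0))
f=lambda p:(200+p[0]/4.444,160+p[1]/4.444)
g=lambda p:(205+(p[0]-400)/4.444,120+p[1]/4.444)
print("lowcorner/end", tri([ray("scene",f((128,228))),ray("side",g((668,240)))]))
for a,b in(((155,205),(640,228)),):print(tri([ray("scene",f(a)),ray("side",g(b))]))
E
```

```text
scene tcp [158. 240.]
scene grip [156. 220.]
scene topctr [146. 212.]
scene cornerlow [123. 217.]
side tcp [641. 250.]
side grip [641. 230.]
side topctr [650. 224.]
side cornerlow [672. 239.]
lowcorner/end (array([ 0.54574646, -0.07942017,  0.18881294]), [0.0015, 0.0015])
(array([ 0.56181543, -0.06479409,  0.20988725]), [0.003, 0.003])
```

>>> {"op": "arm_command", "data": {"deltas": [0,0,0,0,0,0,0,0,0,0,0,0,0,0,0,0,0.006,-0.003,0.005,0,0.006,-0.003,0.012,0,0.006,-0.003,0.014,0,0.006,-0.003,0.014,0], "fingers": 0.2}}

```text
t: 7.9
tool_pos: [0.5704, -0.0679, 0.1661]
tool_rot: [[0.899, -0.438, -0.002], [-0.438, -0.899, 0.0], [-0.002, 0.001, -1.0]]
force: [-0.0, -0.5, -0.6]
gripper_width: 0.0511
grip_force: 0.2
```

>>> {"op": "arm_command", "data": {"deltas": [0,0,0,0,0,0,0,0,0,0,0,0,0,0,0,0,0,0,0,0,0,0,0,0], "fingers": -1, "newtons": 25}}

```text
t: 8.5
tool_pos: [0.5707, -0.0679, 0.1676]
tool_rot: [[0.899, -0.438, 0.0], [-0.438, -0.899, 0.0], [0.0, -0.0, -1.0]]
force: [-1.5, -0.3, 1.6]
gripper_width: 0.0375
grip_force: 24.0
```

>>> {"op": "arm_command", "data": {"deltas": [0,0,0,4,0,0,0,8,0,0,0,12,0,0,0,16,0,0,0,20,0,0,0,24,0,0,0,28,0,0,0,32,0,0,0,34,0,0,0,34]}}

```text
t: 9.5
tool_pos: [0.5722, -0.0653, 0.1719]
tool_rot: [[0.503, -0.864, 0.007], [-0.864, -0.503, 0.004], [0.001, -0.008, -1.0]]
force: [-5.4, 5.7, 13.6]
gripper_width: 0.0378
grip_force: 69.3
```

>>> {"op": "arm_command", "data": {"deltas": [0,0,0,0,0,0,0,0,0,0,0,0,0,0,0,0,0,0,-0.03,0,0,0,-0.055,-8,0,0,-0.055,-16,0,0,-0.055,-24,0,0,-0.055,-32,0,0,-0.055,-40,0,0,-0.055,-48,0,0,-0.055,-56], "fingers": 1}}

```text
t: 10.7
tool_pos: [0.5707, -0.0681, 0.2218]
tool_rot: [[0.998, -0.064, -0.001], [-0.064, -0.998, 0.0], [-0.001, 0.0, -1.0]]
force: [-0.9, 0.3, -0.5]
gripper_width: 0.0852
grip_force: 0.0
```

>>> {"op": "arm_command", "data": {"deltas": [0,0,0,-8,0,0,0,-16,0,0,0,-25,0,0,0,-25]}}

```text
t: 11.1
tool_pos: [0.5707, -0.0681, 0.2218]
tool_rot: [[0.933, 0.36, -0.001], [0.36, -0.933, 0.0], [-0.001, -0.0, -1.0]]
force: [-0.7, 0.6, -0.6]
gripper_width: 0.0855
grip_force: 0.0
```

```bash
python3 - <<'E'
from h import *
wi=cams.camera_info("wrist");w=cams.read_camera("wrist");cv2.imwrite("pics/wrist4.png",w);pickle.dump(wi,open("wi4.pkl","wb"))
s=manip.read_state();print(s["tool_pos"],np.round(s["tool_rot"],3).tolist(),s["qpos"])
g=np.clip(255*(w/255.)**.5,0,255).astype(np.uint8);cv2.imwrite("pics/wrist4g.png",g)
E
```

```text
[ 0.5706608  -0.06810424  0.22192239] [[0.935, 0.356, -0.001], [0.356, -0.935, 0.0], [-0.001, -0.0, -1.0]] [-1.01934520e+01  1.59907312e+00  7.23937901e+01 -6.16825636e-03
  1.06047234e+02  5.89545778e+01]
```

View pics/wrist4g.png

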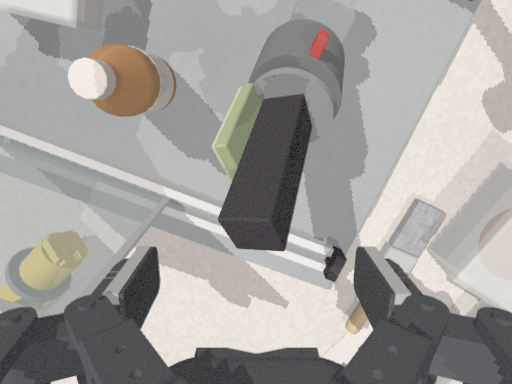

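>>> {"op": "arm_command", "data": {"deltas": [0,0,0.025,0,0,0,0.045,0,0,0,0.05,0,0,0,0.05,0]}}

```text
t: 11.55
tool_pos: [0.5702, -0.0679, 0.1714]
tool_rot: [[0.934, 0.356, -0.002], [0.356, -0.934, 0.0], [-0.002, -0.001, -1.0]]
force: [0.4, -0.4, -0.1]
gripper_width: 0.0852
grip_force: 0.0
```

>>> {"op": "arm_command", "data": {"deltas": [0,0,0,0,0,0,0,0,0,0,0,0,0,0,0,0,0,0,0,0,0,0,0,0,0,0,0,0], "fingers": -1, "newtons": 25}}

```text
t: 12.25
tool_pos: [0.5707, -0.0679, 0.1733]
tool_rot: [[0.934, 0.358, 0.001], [0.358, -0.934, -0.0], [0.001, 0.0, -1.0]]
force: [-1.9, 0.3, 4.9]
gripper_width: 0.0376
grip_force: 23.5
```

>>> {"op": "arm_command", "data": {"deltas": [0,0,0,4,0,0,0,8,0,0,0,12,0,0,0,16,0,0,0,20,0,0,0,24,0,0,0,28,0,0,0,32,0,0,0,36,0,0,0,40,0,0,0,44,0,0,0,44]}}

```text
t: 13.45
tool_pos: [0.5773, -0.0705, 0.1739]
tool_rot: [[0.919, -0.394, 0.017], [-0.394, -0.919, -0.005], [0.017, -0.002, -1.0]]
force: [22.8, -8.3, -1.8]
gripper_width: 0.0303
grip_force: 24.9
```

>>> {"op": "arm_command", "data": {"deltas": [0,0,0,0,0,0,0,0,0,0,0,0,0,0,0,0,0,0,-0.03,0,0,0,-0.06,0,0,0,-0.07,0,0,0,-0.07,0], "fingers": 1}}

```text
t: 14.25
tool_pos: [0.5714, -0.068, 0.2441]
tool_rot: [[0.921, -0.391, 0.003], [-0.391, -0.921, -0.001], [0.003, -0.001, -1.0]]
force: [0.2, -0.3, 0.3]
gripper_width: 0.0856
grip_force: 0.0
```

```bash
python3 - <<'E'
from h import *
wi=cams.camera_info("wrist");w=cams.read_camera("wrist");cv2.imwrite("pics/wrist5.png",w);pickle.dump(wi,open("wi5.pkl","wb"))
g=np.clip(255*(w/255.)**.5,0,255).astype(np.uint8)
s=cams.read_camera("scene");s=np.clip(255*(s[150:300,195:295]/255.)**.6,0,255).astype(np.uint8)
cv2.imwrite("pics/wrist5g.png",np.hstack([g,cv2.resize(s,(256,384),interpolation=cv2.INTER_CUBIC)]))
st=manip.read_state();print(st["t"],st["tool_pos"],np.round(st["tool_rot"],3).tolist())
E
```

```text
14.35 [ 0.57049814 -0.06782628  0.24087821] [[0.921, -0.391, -0.002], [-0.391, -0.921, 0.0], [-0.002, 0.0, -1.0]]
```

View pics/wrist5g.png

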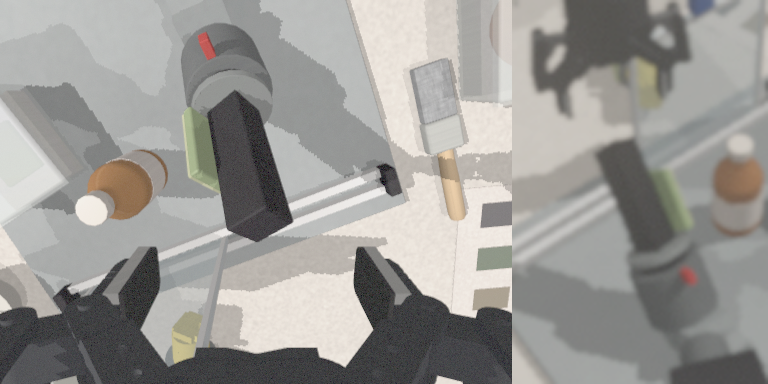

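```bash
cat >> h.py <<'E'
O=np.array([.6715,-.072,.0415])
def post(fn,wi,thr=35,eps=3):
    w=cv2.imread(fn);m=(w.max(2)<thr).astype(np.uint8)
    m=cv2.morphologyEx(m,cv2.MORPH_OPEN,np.ones((3,3),np.uint8))
    # seed: post mid projected
    u=proj("w",O+ax*.150,wi).round().astype(int)
    k,l,st,ce=cv2.connectedComponentsWithStats(m);j=l[u[1],u[0]]
    c=max(cv2.findContours((l==j).astype(np.uint8),0,2)[0],key=cv2.contourArea)
    p=cv2.approxPolyDP(c,eps,True)[:,0].astype(float)
    for q in p:
        print(q,"top",(1e3*onplane("w",q,O,.201,wi)[:2]).round(1),"base",(1e3*onplane("w",q,O,.082,wi)[:2]).round(1))
E
python3 - <<'E'
from h import *
for k in(2,4,5):
  print(k);post(f"pics/wrist{k}.png",pickle.load(open(f"wi{k}.pkl","rb")))
E
```

```text
2
[256.  75.] top [99.4  3.2] base [25.8  3.2]
[241.  94.] top [84.1 13.8] base [ 1.7 20. ]
[237. 177.] top [-5.7 19.8] base [-140.9   29.4]
[267. 187.] top [-19.8  -8.5] base [-163.1  -15.4]
[284. 172.] top [  1.8 -23.2] base [-128.9  -38.7]
[281.  89.] top [ 88.7 -14.5] base [  8.8 -25. ]
4
[302.  94.] top [100.6  12.4] base [27.  -5.3]
[262. 102.] top [90.5 24.9] base [ 5.9 20.8]
[219. 216.] top [ 5.9 22.4] base [-171.    15.6]
[237. 247.] top [-20.4   3.6] base [-226.1  -23.7]
[283. 250.] top [ -4.6 -22.5] base [-193.   -78.4]
[311. 130.] top [87.2  2.3] base [ -1.  -26.5]
5
[234.  91.] top [ 99.3 -16.9] base [23.4 -8.6]
[207. 117.] top [92.3 -0.7] base [10.  22.7]
[227. 228.] top [ 6.6 24.6] base [-155.4   71.5]
[258. 241.] top [-21.5  11.8] base [-209.7   46.7]
[291. 222.] top [-13.3 -15.6] base [-194.    -6.2]
[259. 112.] top [ 83.7 -23.6] base [ -6.6 -21.5]
```

```bash
cat >> h.py <<'E'
C0=np.array([.669,-.069,.0415])
def push(th,gap=0,tt=.026,zt=.157,half=.011,sgn=1):
    th=np.radians(th);n=np.array([np.cos(th),np.sin(th),0]);e=np.array([np.sin(th),-np.cos(th),0])*sgn
    N=Rs@n;best=None
    r=Rs@(.026*n+tt*e);s=(zt-C0[2]-r[2])/ax[2]
    if N[2]<0: s=.158
    p=C0+ax*s+r;h=N[:2]/np.linalg.norm(N[:2]);c=p[:2]+h*(half+gap);return c,np.degrees(np.arctan2(h[1],h[0])),s
def rows(path,c0,az0):
    a=np.radians(az0);tx=np.array([np.cos(a),np.sin(a)]);ty=np.array([np.sin(a),-np.cos(a)])
    for c,az,s in path:
        d=c-c0;print([round(float(d@tx),4),round(float(d@ty),4),0,round(az0-az,1)],c.round(4),round(az,1),round(s,3))
E
python3 - <<'E'
from h import *
w0=cams.camera_info("wrist")
i2=pickle.load(open("wi2.pkl","rb"));print("bottle",plane("w",(124,119),.152,i2))
rows([push(112,.02)],np.array([.5705,-.068]),-23)
c,az,s=push(112,.02)
rows([push(t) for t in(120,112,104,96,88,80,72,64,56,48,40,32,24,16,8,0,-4)],c,az)
E
```

```text
bottle [0.60371504 0.0685986  0.152     ]
[-0.0126, -0.0639, 0, np.float64(-130.5)] [ 0.5838 -0.0043] 107.5 0.158
[-0.0172, -0.0046, 0, np.float64(-7.1)] [ 0.5846 -0.0221] 114.6 0.158
[-0.02, -0.0, 0, np.float64(0.0)] [ 0.5898 -0.0233] 107.5 0.158
[-0.0235, 0.0042, 0, np.float64(6.8)] [ 0.5949 -0.0254] 100.7 0.158
[-0.0276, 0.0078, 0, np.float64(13.5)] [ 0.5996 -0.0282] 94.0 0.158
[-0.0388, 0.0304, 0, np.float64(20.2)] [ 0.6245 -0.0321] 87.3 0.121
[-0.0444, 0.034, 0, np.float64(26.8)] [ 0.6296 -0.0363] 80.7 0.119
[-0.0502, 0.0367, 0, np.float64(33.6)] [ 0.634  -0.0411] 73.9 0.117
[-0.0562, 0.0386, 0, np.float64(40.5)] [ 0.6375 -0.0463] 67.0 0.116
[-0.0624, 0.0395, 0, np.float64(47.7)] [ 0.6403 -0.0519] 59.8 0.115
[-0.0686, 0.0395, 0, np.float64(55.3)] [ 0.6422 -0.0578] 52.3 0.115
[-0.0747, 0.0386, 0, np.float64(63.2)] [ 0.6431 -0.0639] 44.3 0.115
[-0.0807, 0.0366, 0, np.float64(71.5)] [ 0.6431 -0.0702] 36.0 0.115
[-0.0864, 0.0338, 0, np.float64(80.3)] [ 0.6421 -0.0765] 27.2 0.116
[-0.0917, 0.03, 0, np.float64(89.4)] [ 0.64   -0.0827] 18.1 0.118
[-0.0966, 0.0253, 0, np.float64(98.9)] [ 0.637  -0.0887] 8.6 0.12
[-0.1007, 0.0198, 0, np.float64(108.5)] [ 0.633  -0.0944] -1.0 0.122
[-0.1025, 0.0167, 0, np.float64(113.3)] [ 0.6307 -0.097 ] -5.8 0.123
```

>>> {"op": "arm_command", "data": {"deltas": [0,0,0,-8,0,0,0,-16,0,-0.01,0,-24,0,-0.02,0,-32,0,-0.03,0,-40,-0.001,-0.04,0,-48,-0.002,-0.05,0,-56,-0.003,-0.06,0,-64,-0.003,-0.07,0,-72,-0.003,-0.07,0,-80,-0.003,-0.07,0,-88,-0.003,-0.07,0,-96], "fingers": -1, "newtons": 40}}

```text
t: 15.55
tool_pos: [0.5947, -0.0021, 0.2396]
tool_rot: [[0.287, 0.958, -0.004], [0.958, -0.287, 0.0], [-0.001, -0.004, -1.0]]
force: [0.3, 0.1, 0.2]
gripper_width: -0.0001
grip_force: 0.0
```

>>> {"op": "arm_command", "data": {"deltas": [0,0,0,-8,0,0,0,-16,0,0,0.02,-24,0,0,0.04,-31,0,0,0.06,-34,0,0,0.08,-34,0,0,0.084,-34,0,0,0.084,-34]}}

```text
t: 16.35
tool_pos: [0.5942, -0.0023, 0.156]
tool_rot: [[-0.292, 0.956, -0.004], [0.956, 0.292, 0.0], [0.001, -0.004, -1.0]]
force: [-0.1, -0.5, -0.4]
gripper_width: 0.0001
grip_force: 0.0
```

>>> {"op": "arm_command", "data": {"deltas": [-0.011,-0.003,0,0,-0.015,-0.004,0,0,-0.019,-0.005,0,0,-0.021,-0.003,0,3,-0.023,-0.001,0,6,-0.026,0.003,0,10,-0.029,0.008,0,13,-0.033,0.014,0,16,-0.037,0.02,0,20,-0.04,0.022,0,23,-0.043,0.024,0,26,-0.043,0.024,0,26]}}

```text
t: 17.55
tool_pos: [0.6313, -0.0371, 0.1589]
tool_rot: [[0.158, 0.988, 0.001], [0.988, -0.158, -0.0], [-0.0, 0.001, -1.0]]
force: [-0.0, 0.2, -0.9]
gripper_width: 0.0
grip_force: 0.0
```

```bash
python3 - <<'E'
from h import *
wi=cams.camera_info("wrist");w=cams.read_camera("wrist");cv2.imwrite("pics/wrist6.png",w);pickle.dump(wi,open("wi6.pkl","wb"))
post("pics/wrist6.png",wi)
s=manip.read_state();print(s["tool_pos"],s["force"],np.degrees(np.arctan2(s["tool_rot"][1][0],s["tool_rot"][0][0])))
rows([push(t) for t in(72,64,56,48,40,32,24,16,8,0,-4)],np.array(s["tool_pos"][:2]),np.degrees(np.arctan2(s["tool_rot"][1][0],s["tool_rot"][0][0])))
E
```

```text
[511. 371.] top [139.6  56.2] base [149.8 -49.5]
[347. 284.] top [112.8  66.1] base [ 65.6 -18.4]
[325. 283.] top [108.   65.2] base [ 50.6 -21.3]
[318. 292.] top [106.2  62.5] base [ 44.8 -29.7]
[300. 287.] top [101.9  62.7] base [ 31.2 -29.2]
[285. 256.] top [99.  69.9] base [22.2 -6.5]
[285. 260.] top [98.9 68.9] base [21.8 -9.7]
[275. 257.] top [96.3 69.2] base [13.7 -8.9]
[276. 272.] top [96.  65.2] base [ 12.8 -21.2]
[255. 284.] top [89.3 60.4] base [ -8.4 -36.4]
[254. 301.] top [88.  55.2] base [-12.3 -52.9]
[252. 283.] top [88.4 60.5] base [-11.3 -36.2]
[237. 272.] top [84.1 62.7] base [-24.7 -29.3]
[238. 261.] top [85.1 66. ] base [-21.6 -18.9]
[224. 261.] top [80.3 65.1] base [-36.5 -21.8]
[221. 274.] top [78.3 60.8] base [-42.7 -35.1]
[213. 282.] top [74.7 57.5] base [-54.1 -45.5]
[159. 281.] top [50.3 52.1] base [-131.   -62.6]
[ 93. 323.] top [-7.1 16.9] base [-311.3 -173.2]
[  2. 370.] top [-233.2 -111.7] base [-1021.8  -577.1]
[  0. 383.] top [-270.  -145.2] base [-1137.3  -682.6]
[ 48. 383.] top [-108.3  -66.7] base [-629.2 -435.9]
[ 64. 373.] top [-69.  -39.9] base [
[... 642 characters left out ...]
 0.634  -0.0411] 73.9 0.117
[-0.0083, 0.0079, 0, np.float64(14.0)] [ 0.6375 -0.0463] 67.0 0.116
[-0.0134, 0.0115, 0, np.float64(21.2)] [ 0.6403 -0.0519] 59.8 0.115
[-0.0189, 0.0142, 0, np.float64(28.8)] [ 0.6422 -0.0578] 52.3 0.115
[-0.0249, 0.0161, 0, np.float64(36.7)] [ 0.6431 -0.0639] 44.3 0.115
[-0.0311, 0.017, 0, np.float64(45.0)] [ 0.6431 -0.0702] 36.0 0.115
[-0.0374, 0.017, 0, np.float64(53.8)] [ 0.6421 -0.0765] 27.2 0.116
[-0.0439, 0.016, 0, np.float64(63.0)] [ 0.64   -0.0827] 18.1 0.118
[-0.0503, 0.014, 0, np.float64(72.4)] [ 0.637  -0.0887] 8.6 0.12
[-0.0565, 0.0109, 0, np.float64(82.0)] [ 0.633  -0.0944] -1.0 0.122
[-0.0595, 0.009, 0, np.float64(86.9)] [ 0.6307 -0.097 ] -5.8 0.123
```

```bash
cat >> h.py <<'E'
def green(n,roi):
    x0,y0,x1,y1=roi;w=cams.read_camera(n);w=w[y0:y1,x0:x1]
    hsv=cv2.cvtColor(w,cv2.COLOR_BGR2HSV);m=((hsv[...,0]>28)&(hsv[...,0]<50)&(hsv[...,1]>70)).astype(np.uint8)
    k,l,st,ce=cv2.connectedComponentsWithStats(m)
    if k<2: print(n,"none");return
    j=1+st[1:,4].argmax();c=max(cv2.findContours((l==j).astype(np.uint8),0,2)[0],key=cv2.contourArea)
    p=cv2.approxPolyDP(c,1.5,True)[:,0]+[x0,y0];print(n,st[j,4],(ce[j]+[x0,y0]).round(1),p.tolist());return p
def pred(n,th,up=1):
    th=np.radians(th);u=np.array([np.cos(th),np.sin(th),0]);e=np.array([-np.sin(th),np.cos(th),0])
    b=.016 if up else .008
    return [proj(n,C0+Rs@(.026*u+y*e+np.array([0,0,z+b]))).round(0).tolist() for y,z in((-.036,.072),(.036,.072),(.036,.142),(-.036,.142))]
E
python3 - <<'E'
from h import *
for n,r in(("scene",(215,195,275,265)),("side",(215,155,275,215))):
  green(n,r)
  for t in(120,100,90,80):print(t,pred(n,t))
E
```

```text
scene 128 [256.  229.3] [[249, 218], [257, 239], [262, 239], [263, 237], [253, 221], [254, 218]]
120 [[264.0, 236.0], [243.0, 238.0], [234.0, 217.0], [255.0, 214.0]]
100 [[264.0, 239.0], [248.0, 236.0], [239.0, 215.0], [255.0, 216.0]]
90 [[264.0, 240.0], [251.0, 235.0], [242.0, 214.0], [254.0, 218.0]]
80 [[262.0, 242.0], [253.0, 234.0], [244.0, 213.0], [253.0, 219.0]]
side 299 [246.8 187.6] [[245, 178], [234, 189], [249, 197], [260, 187], [248, 178]]
120 [[237.0, 195.0], [253.0, 198.0], [264.0, 187.0], [248.0, 183.0]]
100 [[234.0, 191.0], [251.0, 200.0], [263.0, 188.0], [245.0, 179.0]]
90 [[234.0, 190.0], [250.0, 201.0], [261.0, 189.0], [244.0, 177.0]]
80 [[233.0, 188.0], [249.0, 201.0], [260.0, 189.0], [244.0, 176.0]]
```

>>> {"op": "arm_command", "data": {"deltas": [-0.004,0.0035,0,7,-0.006,0.006,0,10,-0.0085,0.008,0,14,-0.011,0.01,0,17,-0.0135,0.0115,0,21,-0.0165,0.013,0,25,-0.019,0.014,0,29,-0.022,0.015,0,33,-0.025,0.016,0,37,-0.028,0.0165,0,41,-0.031,0.017,0,45,-0.031,0.017,0,45]}}

```text
t: 18.9
tool_pos: [0.6427, -0.07, 0.1585]
tool_rot: [[0.809, 0.588, 0.0], [0.588, -0.809, -0.0], [0.0, 0.0, -1.0]]
force: [0.3, 0.2, -0.1]
gripper_width: -0.0002
grip_force: 0.0
```

```bash
python3 - <<'E'
from h import *
for n,r in(("scene",(215,195,275,265)),("side",(215,155,275,215))):
  green(n,r)
  for t in(60,50,40,30):print(t,pred(n,t))
s=manip.read_state();a=np.degrees(np.arctan2(s["tool_rot"][1][0],s["tool_rot"][0][0]));print(s["tool_pos"],s["force"],a)
rows([push(t) for t in(32,24,16,8,0,-4,-8)],np.array(s["tool_pos"][:2]),a)
E
```

```text
scene 42 [259.8 235.8] [[259, 230], [257, 238], [262, 239], [263, 237]]
60 [[259.0, 245.0], [258.0, 234.0], [249.0, 212.0], [249.0, 222.0]]
50 [[257.0, 247.0], [260.0, 234.0], [251.0, 212.0], [247.0, 224.0]]
40 [[254.0, 248.0], [262.0, 234.0], [253.0, 212.0], [244.0, 225.0]]
30 [[251.0, 249.0], [263.0, 235.0], [254.0, 213.0], [241.0, 226.0]]
side 295 [246.9 187.5] [[245, 178], [234, 189], [250, 197], [259, 186]]
60 [[233.0, 185.0], [245.0, 201.0], [256.0, 189.0], [244.0, 172.0]]
50 [[234.0, 184.0], [243.0, 200.0], [254.0, 188.0], [244.0, 171.0]]
40 [[234.0, 183.0], [241.0, 199.0], [253.0, 187.0], [245.0, 170.0]]
30 [[235.0, 182.0], [240.0, 198.0], [251.0, 185.0], [246.0, 170.0]]
[ 0.64271107 -0.06961531  0.15851551] [0.51672334 0.05674542 0.79164093] 36.132823708095614
[-0.0001, 0.0007, 0, np.float64(0.1)] [ 0.6431 -0.0702] 36.0 0.115
[-0.0046, 0.0052, 0, np.float64(8.9)] [ 0.6421 -0.0765] 27.2 0.116
[-0.0099, 0.009, 0, np.float64(18.1)] [ 0.64   -0.0827] 18.1 0.118
[-0.0159, 0.0121, 0, np.float64(27.5)] [ 0.637  -0.0887] 8.6 0.12
[-0.0224, 0.0143, 0, np.float64(37.1)] [ 0.633  -0.0944] -1.0 0.122
[-0.0259, 0.015, 0, np.float64(42.0)] [ 0.6307 -0.097 ] -5.8 0.123
[-0.0294, 0.0155, 0, np.float64(46.8)] [ 0.6281 -0.0995] -10.6 0.124
```

```bash
python3 - <<'E'
from h import *
s=manip.read_state();a=np.degrees(np.arctan2(s["tool_rot"][1][0],s["tool_rot"][0][0]))
P=push(88,.02,.018);rows([P],np.array(s["tool_pos"][:2]),a)
print();rows([push(t,g,.018) for t,g in((88,.008),(88,0),(80,0),(72,0),(64,0),(56,0),(48,0),(40,0),(32,0),(24,0),(16,0),(8,0),(0,0))],P[0],P[1])
E
```

```text
[0.0124, -0.0626, 0, np.float64(-51.2)] [ 0.6158 -0.0117] 87.3 0.127

[-0.012, 0.0, 0, np.float64(0.0)] [ 0.6152 -0.0237] 87.3 0.127
[-0.02, 0.0, 0, np.float64(0.0)] [ 0.6148 -0.0317] 87.3 0.127
[-0.0228, 0.0054, 0, np.float64(6.7)] [ 0.6201 -0.0348] 80.7 0.124
[-0.0263, 0.0103, 0, np.float64(13.4)] [ 0.6248 -0.0384] 73.9 0.122
[-0.0303, 0.0146, 0, np.float64(20.4)] [ 0.6289 -0.0426] 67.0 0.121
[-0.0347, 0.0182, 0, np.float64(27.6)] [ 0.6324 -0.0473] 59.8 0.119
[-0.0397, 0.0212, 0, np.float64(35.1)] [ 0.6351 -0.0523] 52.3 0.119
[-0.0449, 0.0233, 0, np.float64(43.0)] [ 0.637  -0.0577] 44.3 0.118
[-0.0505, 0.0247, 0, np.float64(51.3)] [ 0.6381 -0.0633] 36.0 0.118
[-0.0563, 0.0251, 0, np.float64(60.1)] [ 0.6383 -0.0691] 27.2 0.118
[-0.0622, 0.0246, 0, np.float64(69.3)] [ 0.6375 -0.075 ] 18.1 0.119
[-0.0681, 0.0232, 0, np.float64(78.7)] [ 0.6358 -0.0808] 8.6 0.12
[-0.0738, 0.0208, 0, np.float64(88.3)] [ 0.6331 -0.0864] -1.0 0.122
```

>>> {"op": "arm_command", "data": {"deltas": [0,0,-0.04,0,0,0,-0.08,-4,0.004,-0.015,-0.08,-12,0.008,-0.03,-0.08,-20,0.012,-0.045,-0.08,-28,0.012,-0.063,-0.08,-36,0.012,-0.063,-0.08,-44,0.012,-0.063,-0.07,-51,0.012,-0.063,-0.04,-51,0.012,-0.063,0,-51,0.012,-0.063,0.003,-51,0.012,-0.063,0.003,-51]}}

```text
t: 20.2
tool_pos: [0.6147, -0.0115, 0.1547]
tool_rot: [[0.051, 0.999, -0.003], [0.999, -0.051, 0.0], [0.0, -0.003, -1.0]]
force: [0.7, 0.2, 0.3]
gripper_width: -0.0001
grip_force: 0.0
```

>>> {"op": "arm_command", "data": {"deltas": [-0.012,0,0,0,-0.016,0,0,0,-0.02,0,0,0,-0.023,0.004,0,6,-0.025,0.007,0,10,-0.027,0.009,0,13,-0.031,0.013,0,20,-0.031,0.013,0,20]}}

```text
t: 21.0
tool_pos: [0.6276, -0.0404, 0.1586]
tool_rot: [[0.391, 0.92, 0.004], [0.92, -0.391, 0.005], [0.006, 0.001, -1.0]]
force: [-2.7, 10.3, 6.2]
gripper_width: 0.0002
grip_force: 5.8
```

```bash
python3 - <<'E'
from h import *
for n,r in(("scene",(215,195,275,265)),("side",(215,155,275,215))):
  green(n,r)
  for t in(80,70,60):print(t,pred(n,t))
s=manip.read_state();a=np.degrees(np.arctan2(s["tool_rot"][1][0],s["tool_rot"][0][0]));print(s["t"],s["tool_pos"],s["force"],a)
rows([push(t,-.001,.018,.154) for t in(64,56,48,40,32,24,16,8,0)],np.array(s["tool_pos"][:2]),a)
E
```

```text
scene 113 [254.8 230.3] [[246, 219], [256, 238], [262, 240], [251, 220]]
80 [[262.0, 242.0], [253.0, 234.0], [244.0, 213.0], [253.0, 219.0]]
70 [[261.0, 244.0], [256.0, 234.0], [247.0, 213.0], [251.0, 221.0]]
60 [[259.0, 245.0], [258.0, 234.0], [249.0, 212.0], [249.0, 222.0]]
side 305 [246.6 186. ] [[245, 176], [243, 181], [238, 182], [234, 188], [249, 196], [259, 184]]
80 [[233.0, 188.0], [249.0, 201.0], [260.0, 189.0], [244.0, 176.0]]
70 [[233.0, 186.0], [247.0, 201.0], [258.0, 189.0], [244.0, 174.0]]
60 [[233.0, 185.0], [245.0, 201.0], [256.0, 189.0], [244.0, 172.0]]
21.1 [ 0.62754556 -0.04025819  0.15862856] [-2.67777047 11.67007694  6.66417933] 67.15865216009381
[-0.0019, 0.0041, 0, np.float64(0.2)] [ 0.6306 -0.0436] 67.0 0.117
[-0.0048, 0.0089, 0, np.float64(7.4)] [ 0.6339 -0.0482] 59.8 0.116
[-0.0084, 0.0132, 0, np.float64(14.9)] [ 0.6365 -0.0531] 52.3 0.115
[-0.0126, 0.017, 0, np.float64(22.8)] [ 0.6383 -0.0584] 44.3 0.114
[-0.0173, 0.02, 0, np.float64(31.2)] [ 0.6393 -0.0639] 36.0 0.114
[-0.0225, 0.0223, 0, np.float64(39.9)] [ 0.6394 -0.0696] 27.2 0.115
[-0.028, 0.0238, 0, np.float64(49.1)] [ 0.6386 -0.0753] 18.1 0.115
[-0.0339, 0.0244, 0, np.float64(58.5)] [ 0.6368 -0.081 ] 8.6 0.117
[-0.0399, 0.024, 0, np.float64(68.2)] [ 0.6342 -0.0864] -1.0 0.118
```

>>> {"op": "arm_command", "data": {"deltas": [-0.002,0.005,0,4,-0.003,0.007,0,7,-0.005,0.009,0,11,-0.007,0.011,0,15,-0.009,0.013,0,19,-0.011,0.015,0,23,-0.011,0.015,0,23]}}

```text
t: 21.8
tool_pos: [0.6366, -0.0602, 0.1562]
tool_rot: [[0.72, 0.694, 0.001], [0.694, -0.72, -0.001], [0.0, 0.001, -1.0]]
force: [-0.6, -0.2, 0.7]
gripper_width: -0.0
grip_force: 0.0
```

```bash
python3 - <<'E'
from h import *
for n,r in(("scene",(215,195,275,265)),("side",(215,155,275,215))):
  green(n,r)
  for t in(70,60,50,40):print(t,pred(n,t))
s=manip.read_state();a=np.degrees(np.arctan2(s["tool_rot"][1][0],s["tool_rot"][0][0]));print(s["t"],s["tool_pos"],s["force"],a)
E
```

```text
scene 51 [259.5 235.5] [[255, 233], [258, 239], [263, 239], [260, 231]]
70 [[261.0, 244.0], [256.0, 234.0], [247.0, 213.0], [251.0, 221.0]]
60 [[259.0, 245.0], [258.0, 234.0], [249.0, 212.0], [249.0, 222.0]]
50 [[257.0, 247.0], [260.0, 234.0], [251.0, 212.0], [247.0, 224.0]]
40 [[254.0, 248.0], [262.0, 234.0], [253.0, 212.0], [244.0, 225.0]]
side 301 [246.8 187.7] [[245, 178], [234, 189], [250, 197], [260, 187]]
70 [[233.0, 186.0], [247.0, 201.0], [258.0, 189.0], [244.0, 174.0]]
60 [[233.0, 185.0], [245.0, 201.0], [256.0, 189.0], [244.0, 172.0]]
50 [[234.0, 184.0], [243.0, 200.0], [254.0, 188.0], [244.0, 171.0]]
40 [[234.0, 183.0], [241.0, 199.0], [253.0, 187.0], [245.0, 170.0]]
21.9 [ 0.63648724 -0.0596665   0.15597269] [-0.72262888  0.90093317 -0.54805229] 44.084397424469074
```

```bash
cat >> h.py <<'E'
def push2(th,gap=0,tt=.033,zt=.146,lead=12):
    c,az,s=push(th,gap,tt,zt);return c,az-lead,s
def st():
    s=manip.read_state();a=np.degrees(np.arctan2(s["tool_rot"][1][0],s["tool_rot"][0][0]));print(round(s["t"],2),np.round(s["tool_pos"],4),np.round(s["force"],1),round(a,1),round(s["gripper_width"],4));return np.array(s["tool_pos"][:2]),a
E
python3 - <<'E'
from h import *
c,a=st()
P=push2(89.9,.02);rows([P],c,a);print()
rows([push2(t,g) for t,g in((89.9,.008),(88,0),(80,0),(72,0),(64,0),(56,0),(48,0),(40,0),(32,0))],P[0],P[1])
E
```

```text
21.9 [ 0.6365 -0.0597  0.156 ] [-0.7  0.9 -0.5] 44.1 -0.0003
[0.0356, -0.0325, 0, np.float64(-32.8)] [ 0.6394 -0.0115] 76.9 0.104

[-0.0117, 0.0025, 0, np.float64(0.0)] [ 0.6392 -0.0235] 76.9 0.104
[-0.0204, 0.0057, 0, np.float64(1.6)] [ 0.6403 -0.0327] 75.3 0.103
[-0.0243, 0.0117, 0, np.float64(8.2)] [ 0.6453 -0.0378] 68.7 0.101
[-0.0289, 0.0169, 0, np.float64(15.0)] [ 0.6494 -0.0435] 61.9 0.099
[-0.0341, 0.0214, 0, np.float64(21.9)] [ 0.6525 -0.0496] 55.0 0.098
[-0.0399, 0.0249, 0, np.float64(29.1)] [ 0.6546 -0.056 ] 47.8 0.098
[-0.0462, 0.0275, 0, np.float64(36.7)] [ 0.6558 -0.0627] 40.3 0.098
[-0.0528, 0.0291, 0, np.float64(44.6)] [ 0.6558 -0.0695] 32.3 0.098
[-0.0596, 0.0297, 0, np.float64(52.9)] [ 0.6549 -0.0763] 24.0 0.099
```

>>> {"op": "arm_command", "data": {"deltas": [0,0,-0.04,0,0,0,-0.07,-4,0.01,-0.01,-0.07,-10,0.02,-0.02,-0.07,-18,0.036,-0.032,-0.07,-26,0.036,-0.032,-0.07,-33,0.036,-0.032,-0.03,-33,0.036,-0.032,0,-33,0.036,-0.032,0.01,-33,0.036,-0.032,0.01,-33]}}

```text
t: 22.9
tool_pos: [0.639, -0.0112, 0.1435]
tool_rot: [[0.224, 0.975, -0.004], [0.975, -0.224, 0.0], [-0.001, -0.004, -1.0]]
force: [-0.2, -0.4, -0.8]
gripper_width: -0.0001
grip_force: 0.0
```

>>> {"op": "arm_command", "data": {"deltas": [-0.012,0.002,0,0,-0.017,0.003,0,0,-0.02,0.005,0,1,-0.022,0.008,0,4,-0.024,0.011,0,8,-0.027,0.013,0,12,-0.029,0.016,0,15,-0.029,0.016,0,15]}}

```text
t: 23.7
tool_pos: [0.6496, -0.0439, 0.1463]
tool_rot: [[0.471, 0.882, 0.001], [0.882, -0.471, -0.0], [0.0, 0.001, -1.0]]
force: [1.6, 1.3, 0.2]
gripper_width: 0.0002
grip_force: 0.0
```

```bash
python3 - <<'E'
from h import *
for n,r in(("scene",(215,195,275,265)),("side",(215,155,275,215))):
  green(n,r)
  for t in(90,80,70,60):print(t,pred(n,t))
st()
E
```

```text
scene 129 [255.7 227.7] [[249, 218], [256, 237], [262, 239], [263, 236], [257, 233], [257, 220]]
90 [[264.0, 240.0], [251.0, 235.0], [242.0, 214.0], [254.0, 218.0]]
80 [[262.0, 242.0], [253.0, 234.0], [244.0, 213.0], [253.0, 219.0]]
70 [[261.0, 244.0], [256.0, 234.0], [247.0, 213.0], [251.0, 221.0]]
60 [[259.0, 245.0], [258.0, 234.0], [249.0, 212.0], [249.0, 222.0]]
side 302 [246.9 187.6] [[245, 178], [234, 189], [250, 197], [260, 186]]
90 [[234.0, 190.0], [250.0, 201.0], [261.0, 189.0], [244.0, 177.0]]
80 [[233.0, 188.0], [249.0, 201.0], [260.0, 189.0], [244.0, 176.0]]
70 [[233.0, 186.0], [247.0, 201.0], [258.0, 189.0], [244.0, 174.0]]
60 [[233.0, 185.0], [245.0, 201.0], [256.0, 189.0], [244.0, 172.0]]
23.8 [ 0.6493 -0.0434  0.146 ] [ 0.5  0.5 -0.3] 62.0 -0.0001
```

>>> {"op": "arm_command", "data": {"deltas": [0,0,-0.05,0,0,0,-0.1,8,0,0,-0.1,16,-0.015,-0.015,-0.1,24,-0.03,-0.03,-0.1,32,-0.045,-0.045,-0.1,40,-0.062,-0.064,-0.1,48,-0.062,-0.064,-0.1,50,-0.062,-0.064,-0.1,50,-0.062,-0.064,-0.1,50], "fingers": 1}}

```text
t: 24.8
tool_pos: [0.5636, -0.0677, 0.2457]
tool_rot: [[0.978, 0.21, 0.001], [0.21, -0.978, -0.0], [0.001, 0.0, -1.0]]
force: [0.6, -0.2, -0.0]
gripper_width: 0.0855
grip_force: 0.0
```

```bash
python3 - <<'E'
from h import *
st();wi=cams.camera_info("wrist");w=cams.read_camera("wrist");cv2.imwrite("pics/wrist7.png",w);pickle.dump(wi,open("wi7.pkl","wb"))
post("pics/wrist7.png",wi)
hsv=cv2.cvtColor(w,cv2.COLOR_BGR2HSV);m=((hsv[...,0]>28)&(hsv[...,0]<50)&(hsv[...,1]>60)).astype(np.uint8)[60:230,120:330]
c=max(cv2.findContours(m,0,2)[0],key=cv2.contourArea);print((cv2.approxPolyDP(c,2,True)[:,0]+[120,60]).tolist())
E
```

```text
24.8 [ 0.5636 -0.0677  0.2457] [ 0.6 -0.2 -0. ] 12.1 0.0855
[258.  83.] top [93.9 17.9] base [17.3 17.8]
[232. 197.] top [ 8.3 18.3] base [-146.    18.5]
[239. 222.] top [-18.3   9.7] base [-196.6    2.1]
[283. 226.] top [-11.6 -20.8] base [-183.9  -56. ]
[297.  87.] top [96.6  0.7] base [ 22.4 -15.1]
[[251, 67], [239, 70], [223, 125], [235, 180], [255, 93]]
```

>>> {"op": "arm_command", "data": {"deltas": [0,0.002,0.03,0,0,0.002,0.06,0,0,0.002,0.075,0,0,0.002,0.075,0]}}

```text
t: 25.25
tool_pos: [0.5628, -0.0694, 0.1672]
tool_rot: [[0.978, 0.209, -0.006], [0.209, -0.978, 0.001], [-0.005, -0.002, -1.0]]
force: [-0.2, -0.7, -0.4]
gripper_width: 0.085
grip_force: 0.0
```

>>> {"op": "arm_command", "data": {"deltas": [0,0,0,0,0,0,0,0,0,0,0,0,0,0,0,0,0,0,0,0,0,0,0,0], "fingers": -1, "newtons": 60}}

```text
t: 25.85
tool_pos: [0.5641, -0.0701, 0.172]
tool_rot: [[0.978, 0.208, 0.002], [0.208, -0.978, -0.001], [0.002, 0.001, -1.0]]
force: [-2.4, -0.4, 6.1]
gripper_width: 0.0332
grip_force: 58.3
```

>>> {"op": "arm_command", "data": {"deltas": [0,0,0,3,0,0,0,6,0,0,0,9,0,0,0,12,0,0,0,15,0,0,0,15]}}

```text
t: 26.45
tool_pos: [0.5632, -0.0679, 0.1741]
tool_rot: [[0.999, -0.051, 0.002], [-0.051, -0.999, 0.003], [0.002, -0.003, -1.0]]
force: [-10.0, 4.0, 15.2]
gripper_width: 0.0326
grip_force: 57.5
```

>>> {"op": "arm_command", "data": {"deltas": [0,0,-0.002,3,-0.001,0,-0.004,6,-0.002,0,-0.004,9,-0.002,0,-0.004,12,-0.002,0,-0.004,15,-0.002,0,-0.004,15]}}

```text
t: 27.05
tool_pos: [0.5621, -0.0674, 0.1766]
tool_rot: [[0.952, -0.307, 0.003], [-0.307, -0.952, 0.004], [0.001, -0.004, -1.0]]
force: [-4.1, 5.5, 7.9]
gripper_width: 0.0326
grip_force: 59.2
```

```bash
python3 - <<'E'
from h import *
st()
for n,r in(("scene",(215,195,275,265)),("side",(215,155,275,215))):
  green(n,r)
  for t in(102,90,80,70,60):print(t,pred(n,t))
E
```

```text
27.05 [ 0.5621 -0.0674  0.1766] [-4.1  5.5  7.9] -17.9 0.0326
scene 89 [255.3 230.8] [[249, 219], [257, 239], [261, 242], [253, 221]]
102 [[264.0, 239.0], [248.0, 236.0], [239.0, 215.0], [255.0, 216.0]]
90 [[264.0, 240.0], [251.0, 235.0], [242.0, 214.0], [254.0, 218.0]]
80 [[262.0, 242.0], [253.0, 234.0], [244.0, 213.0], [253.0, 219.0]]
70 [[261.0, 244.0], [256.0, 234.0], [247.0, 213.0], [251.0, 221.0]]
60 [[259.0, 245.0], [258.0, 234.0], [249.0, 212.0], [249.0, 222.0]]
side 319 [244.8 186.9] [[243, 176], [233, 186], [246, 199], [256, 187], [248, 178]]
102 [[235.0, 192.0], [252.0, 200.0], [263.0, 188.0], [245.0, 179.0]]
90 [[234.0, 190.0], [250.0, 201.0], [261.0, 189.0], [244.0, 177.0]]
80 [[233.0, 188.0], [249.0, 201.0], [260.0, 189.0], [244.0, 176.0]]
70 [[233.0, 186.0], [247.0, 201.0], [258.0, 189.0], [244.0, 174.0]]
60 [[233.0, 185.0], [245.0, 201.0], [256.0, 189.0], [244.0, 172.0]]
```

>>> {"op": "arm_command", "data": {"deltas": [0,0,-0.001,3,0,0,-0.002,6,0,0,-0.002,9,0,0,-0.002,12,0,0,-0.002,15,0,0,-0.002,15]}}

```text
t: 27.75
tool_pos: [0.5621, -0.0678, 0.1791]
tool_rot: [[0.839, -0.544, 0.003], [-0.544, -0.839, 0.003], [0.001, -0.004, -1.0]]
force: [-6.0, 4.5, 10.7]
gripper_width: 0.0303
grip_force: 61.8
```

```bash
python3 - <<'E'
from h import *
st()
for n,r in(("side",(215,155,275,215)),):
  green(n,r)
  for t in(70,60,50,40):print(t,pred(n,t))
E
```

```text
27.75 [ 0.5621 -0.0678  0.1791] [-6.   4.5 10.7] -32.9 0.0303
side 333 [244.  185.8] [[243, 173], [233, 186], [244, 199], [255, 187]]
70 [[233.0, 186.0], [247.0, 201.0], [258.0, 189.0], [244.0, 174.0]]
60 [[233.0, 185.0], [245.0, 201.0], [256.0, 189.0], [244.0, 172.0]]
50 [[234.0, 184.0], [243.0, 200.0], [254.0, 188.0], [244.0, 171.0]]
40 [[234.0, 183.0], [241.0, 199.0], [253.0, 187.0], [245.0, 170.0]]
```

>>> {"op": "arm_command", "data": {"deltas": [0,0,0,0,0,0,0,0,0,0,0,0,0,0,-0.03,0,0,0,-0.065,-8,0,0,-0.065,-16,0,0,-0.065,-24,0,0,-0.065,-32,0,0,-0.065,-40,0,0,-0.065,-48,0,0,-0.065,-56,0,0,-0.065,-64], "fingers": 1}}

```text
t: 29.0
tool_pos: [0.5618, -0.0699, 0.2407]
tool_rot: [[0.854, 0.52, -0.001], [0.52, -0.854, 0.0], [-0.001, -0.001, -1.0]]
force: [-1.0, 0.2, -0.7]
gripper_width: 0.0851
grip_force: 0.0
```

>>> {"op": "arm_command", "data": {"deltas": [0,0,0,-8,0,0,0,-14,0,0,0,-14]}}

```text
t: 29.3
tool_pos: [0.5618, -0.0698, 0.2408]
tool_rot: [[0.707, 0.708, -0.001], [0.708, -0.707, 0.0], [-0.001, -0.001, -1.0]]
force: [0.4, 0.4, 0.2]
gripper_width: 0.0857
grip_force: 0.0
```

```bash
python3 - <<'E'
from h import *
st();wi=cams.camera_info("wrist");w=cams.read_camera("wrist");cv2.imwrite("pics/wrist8.png",w);pickle.dump(wi,open("wi8.pkl","wb"))
post("pics/wrist8.png",wi)
E
```

```text
29.3 [ 0.5618 -0.0698  0.2408] [0.4 0.4 0.2] 45.0 0.0857
[332. 117.] top [83.7 19. ] base [20.8 -9.1]
[313. 143.] top [66.7 13.9] base [-10.8 -18.6]
[256. 154.] top [34.4 27.3] base [-70.7   6.3]
[225. 191.] top [-7.4 20.7] base [-148.3   -6. ]
[247. 227.] top [-18.9  -9.3] base [-169.6  -61.6]
[287. 224.] top [ 11.6 -20.7] base [-113.   -82.8]
[338. 133.] top [80.6 11. ] base [ 15.  -23.9]
```

>>> {"op": "arm_command", "data": {"deltas": [0.003,0.003,0.03,0,0.003,0.003,0.06,0,0.003,0.003,0.075,0,0.003,0.003,0.075,0]}}

```text
t: 29.75
tool_pos: [0.5648, -0.0695, 0.1632]
tool_rot: [[0.708, 0.706, -0.005], [0.706, -0.708, 0.001], [-0.003, -0.004, -1.0]]
force: [0.0, 0.1, 0.7]
gripper_width: 0.0854
grip_force: 0.0
```

>>> {"op": "arm_command", "data": {"deltas": [0,0,0,0,0,0,0,0,0,0,0,0,0,0,0,0,0,0,0,0,0,0,0,0,0,0,0,0], "fingers": -1, "newtons": 60}}

```text
t: 30.45
tool_pos: [0.5662, -0.0693, 0.1687]
tool_rot: [[0.707, 0.708, 0.002], [0.708, -0.707, 0.0], [0.002, 0.001, -1.0]]
force: [-3.9, 1.9, 6.4]
gripper_width: 0.0434
grip_force: 54.7
```

```bash
python3 - <<'E'
from h import *
st()
for n,r in(("side",(215,155,275,215)),):
  green(n,r)
  for t in(70,60,50,40):print(t,pred(n,t))
E
```

```text
30.45 [ 0.5662 -0.0693  0.1687] [-3.9  1.9  6.4] 45.0 0.0434
side 329 [244.1 186. ] [[243, 174], [233, 185], [245, 199], [255, 187], [249, 178]]
70 [[233.0, 186.0], [247.0, 201.0], [258.0, 189.0], [244.0, 174.0]]
60 [[233.0, 185.0], [245.0, 201.0], [256.0, 189.0], [244.0, 172.0]]
50 [[234.0, 184.0], [243.0, 200.0], [254.0, 188.0], [244.0, 171.0]]
40 [[234.0, 183.0], [241.0, 199.0], [253.0, 187.0], [245.0, 170.0]]
```

>>> {"op": "arm_command", "data": {"deltas": [0,0,0,3,0,0,0,6,0,0,0,9,0,0,0,12,0,0,0,15,0,0,0,18,0,0,0,18], "newtons": 80}}

```text
t: 31.2
tool_pos: [0.5647, -0.0688, 0.174]
tool_rot: [[0.891, 0.455, 0.003], [0.455, -0.891, 0.0], [0.003, 0.001, -1.0]]
force: [-19.0, 3.3, 26.8]
gripper_width: 0.0353
grip_force: 73.9
```

```bash
python3 - <<'E'
from h import *
st()
for n,r in(("side",(215,155,275,215)),):
  green(n,r)
E
```

```text
31.2 [ 0.5647 -0.0688  0.174 ] [-19.    3.3  26.8] 27.1 0.0353
side 299 [242.9 183.7] [[245, 171], [234, 181], [240, 196], [253, 185]]
```

>>> {"op": "arm_command", "data": {"deltas": [-0.002,-0.001,-0.002,3,-0.003,-0.002,-0.005,6,-0.003,-0.002,-0.005,9,-0.003,-0.002,-0.005,12,-0.003,-0.002,-0.005,15,-0.003,-0.002,-0.005,18,-0.003,-0.002,-0.005,21,-0.003,-0.002,-0.005,24,-0.003,-0.002,-0.005,26,-0.003,-0.002,-0.005,28,-0.003,-0.002,-0.005,28]}}

```text
t: 32.35
tool_pos: [0.5603, -0.0704, 0.1802]
tool_rot: [[1.0, -0.02, 0.002], [-0.02, -1.0, -0.004], [0.002, 0.004, -1.0]]
force: [-24.4, -0.3, 31.2]
gripper_width: 0.0306
grip_force: 78.0
```

```bash
python3 - <<'E'
from h import *
st()
for n,r in(("side",(215,155,275,215)),):
  green(n,r)
  for t in(20,10,0,-10):print(t,pred(n,t),pred(n,t,0))
E
```

```text
32.35 [ 0.5603 -0.0704  0.1802] [-24.4  -0.3  31.2] -1.1 0.0306
side 241 [242.4 182. ] [[247, 170], [236, 179], [236, 191], [238, 194], [250, 183]]
20 [[237.0, 181.0], [238.0, 196.0], [249.0, 184.0], [247.0, 169.0]] [[236.0, 183.0], [237.0, 198.0], [248.0, 185.0], [246.0, 171.0]]
10 [[238.0, 181.0], [236.0, 195.0], [247.0, 182.0], [249.0, 169.0]] [[237.0, 183.0], [235.0, 196.0], [246.0, 184.0], [248.0, 170.0]]
0 [[240.0, 181.0], [235.0, 193.0], [246.0, 181.0], [250.0, 169.0]] [[239.0, 183.0], [234.0, 194.0], [245.0, 182.0], [249.0, 171.0]]
-10 [[242.0, 182.0], [234.0, 191.0], [245.0, 179.0], [252.0, 170.0]] [[240.0, 183.0], [233.0, 192.0], [244.0, 180.0], [251.0, 171.0]]
```

>>> {"op": "arm_command", "data": {"deltas": [0,0,0,0,0,0,0,0,0,0,0,0,0,0,0,0,0.003,0,0.006,0,0.006,0,0.01,0,0.006,0,0.01,0,0.006,0,0.01,0], "fingers": 0.6}}

```text
t: 33.2
tool_pos: [0.5684, -0.0693, 0.1607]
tool_rot: [[1.0, -0.017, -0.001], [-0.017, -1.0, 0.0], [-0.001, -0.0, -1.0]]
force: [0.3, -0.4, 0.1]
gripper_width: 0.0678
grip_force: 0.0
```

>>> {"op": "arm_command", "data": {"deltas": [0,0,0,0,0,0,0,0,0,0,0,0,0,0,0,0,0,0,0,0,0,0,0,0], "fingers": -1, "newtons": 60}}

```text
t: 33.8
tool_pos: [0.5692, -0.0692, 0.163]
tool_rot: [[1.0, -0.017, 0.003], [-0.017, -1.0, -0.0], [0.003, 0.0, -1.0]]
force: [-0.1, 0.5, 5.7]
gripper_width: 0.0385
grip_force: 55.7
```

```bash
python3 - <<'E'
from h import *
st()
green("side",(215,155,275,215))
E
```

```text
33.8 [ 0.5692 -0.0692  0.163 ] [-0.1  0.5  5.7] -1.0 0.0385
side 229 [242.3 182. ] [[247, 170], [236, 180], [237, 194], [249, 184]]
```

>>> {"op": "arm_command", "data": {"deltas": [0,0,0,3,0,0,0,6,0,0,0,9,0,0,0,12,0,0,0,12], "newtons": 80}}

```text
t: 34.35
tool_pos: [0.5711, -0.0661, 0.1652]
tool_rot: [[0.975, -0.221, 0.009], [-0.221, -0.975, 0.005], [0.008, -0.007, -1.0]]
force: [3.3, 6.9, 11.4]
gripper_width: 0.0359
grip_force: 78.7
```

```bash
python3 - <<'E'
from h import *
st()
green("side",(215,155,275,215))
E
```

```text
34.35 [ 0.5711 -0.0661  0.1652] [ 3.3  6.9 11.4] -12.7 0.0359
side 167 [241.9 181.4] [[249, 170], [238, 179], [235, 192], [247, 182]]
```

>>> {"op": "arm_command", "data": {"deltas": [0,0,0,3,0,0,0,6,0,0,0,6]}}

```text
t: 34.7
tool_pos: [0.5725, -0.0659, 0.1663]
tool_rot: [[0.948, -0.319, 0.013], [-0.319, -0.948, 0.005], [0.011, -0.009, -1.0]]
force: [6.1, 6.1, 13.1]
gripper_width: 0.0351
grip_force: 85.3
```

```bash
python3 - <<'E'
from h import *
st()
green("side",(215,155,275,215))
E
```

```text
34.7 [ 0.5725 -0.0659  0.1663] [ 6.1  6.1 13.1] -18.6 0.0351
side 129 [241.8 181.2] [[249, 170], [238, 181], [234, 191], [246, 182]]
```

>>> {"op": "arm_command", "data": {"deltas": [0,0,0,0,0,0,0,0,0,0,0,0,0,0,0,0,0,0,-0.04,0,0,0,-0.08,-8,0,0,-0.08,-16,0,0,-0.08,-16], "fingers": 1}}

```text
t: 35.55
tool_pos: [0.5689, -0.0697, 0.2425]
tool_rot: [[0.999, -0.052, 0.002], [-0.052, -0.999, -0.001], [0.002, 0.0, -1.0]]
force: [0.1, 1.1, -0.5]
gripper_width: 0.0855
grip_force: 0.0
```

```bash
python3 - <<'E'
from h import *
st()
green("side",(215,155,275,215))
wi=cams.camera_info("wrist");w=cams.read_camera("wrist");cv2.imwrite("pics/wrist9.png",w);pickle.dump(wi,open("wi9.pkl","wb"))
post("pics/wrist9.png",wi)
B,G,R=[w[...,k].astype(int) for k in range(3)]
y,x=np.where((R>B+60)&(R>G+60));k=y<200;print("red",x[k].min(),x[k].max(),y[k].min(),y[k].max(),x[k].mean())
E
```

```text
35.55 [ 0.5689 -0.0697  0.2425] [ 0.1  1.1 -0.5] -3.0 0.0855
side 96 [240.8 181.1] [[249, 171], [238, 181], [233, 190], [245, 180]]
[237. 145.] top [66.9  7.5] base [-43.7  17.8]
[239. 223.] top [-3.4 11.6] base [-181.9   25.8]
[284. 222.] top [ -4.2 -18.4] base [-183.4  -33.2]
[291. 197.] top [ 22.7 -21.7] base [-130.6  -39.8]
[284. 146.] top [ 64.9 -16.1] base [-47.5 -28.8]
red 247 257 17 44 252.2316176470588
```

```bash
python3 - <<'E'
from h import *
for k,ps in((8,[(225,191),(247,227),(287,224)]),(9,[(239,223),(284,222),(291,197)])):
  wi=pickle.load(open(f"wi{k}.pkl","rb"))
  for s in(.201,.193):print(k,s,[(1e3*onplane("w",p,O,s,wi)[:2]).round(1).tolist() for p in ps])
w=cv2.imread("pics/wrist9.png");wi=pickle.load(open("wi9.pkl","rb"))
g=w.min(2);
for nm,X in(("mark",C0+Rs@[.036,0,.066]),("home flange in",C0+Rs@[.020,0,.074])):print(nm,proj("w",X,wi).round(1))
print(g[36:78,244:262:2])
E
```

```text
8 0.201 [[-7.4, 20.7], [-18.9, -9.3], [11.6, -20.7]]
8 0.193 [[-16.9, 18.9], [-29.0, -12.8], [3.2, -24.9]]
9 0.201 [[-3.4, 11.6], [-4.2, -18.4], [22.7, -21.7]]
9 0.193 [[-15.4, 12.6], [-16.2, -19.4], [12.4, -23.0]]
mark [247.8  63.7]
home flange in [248.8  86. ]
[[ 54  53  26  26  24  26  23  27  34]
 [ 56  55  25  30  20  25  25  26  32]
 [ 57  55  27  28  23  23  26  28  32]
 [ 56  54  27  29  28  25  26  25  32]
 [ 57  56  29  24  26  21  25  25  34]
 [ 60  57  32  26  28  26  25  20  33]
 [ 58  56  35  24  24  26  23  24  35]
 [ 59  56  33  27  26  28  26  29  30]
 [ 58  55  48  31  27  42  40  46  49]
 [ 56  57  58  56  56  57  56  57  58]
 [ 60  64  60  65  61  58  60  61  62]
 [ 62  59  57  57  59  55  55  58  58]
 [ 56  56  56  55  56  55  54  54  56]
 [ 54  57  53  55  54  56  54  54  56]
 [ 57  54  54  54  57  53  53  54  56]
 [ 58  57  56  53  52  55  53  56  53]
 [ 55  58  52  57  54  53  55  53  52]
 [ 54  55  53  54  47  48  48  50  48]
 [ 55  54  56  57  56  62  73  71  61]
 [ 58  78  79  77  79  79  84  81  75]
 [ 77  84  84  83  82  84  83  82  80]
 [ 87  85  87  86  83  81  79  80  77]
 [ 89  86  83  84  84  80 115 114 101]
 [ 87  90  85  88  87  89 137 135 132]
 [ 88  92  89  86  84  86 141 142 142]
 [ 88  80  81  80  79  79 142 140 140]
 [ 81  77  76  76  78  78 142 139 141]
 [ 76  77  78  78  81  79 138 140 141]
 [ 80  76  78  80  77  76 140 140 139]
 [ 79  77  79  78  77  76 139 141 138]
 [ 77  79  76  76  78  78 141 140 138]
 [ 78  79  77  77  78  74 141 141 138]
 [ 79  80  75  77  79  81 140 139 137]
 [ 79  77  77  77  79  80 138 140 137]
 [ 79  77  78  77  76  84 138 140 136]
 [ 79  78  76  78  77  89 141 141 136]
 [ 73  73  68  68  68  79 124 142 134]
 [ 92  92  88  91  91  92 105 119 114]
 [ 98  99 100  98 101 100 102 104 100]
 [100  96  94  97 101 100 100  99 101]
 [ 99  98  98  98 101 101 100 100 101]
 [ 97  96  97  96  95  96  97  97  97]]
```

```bash
python3 - <<'E'
from h import *
for k in(2,7,9):
  w=cv2.imread(f"pics/wrist{k}.png");wi=pickle.load(open(f"wi{k}.pkl","rb"))
  B,G,R=[w[...,j].astype(int) for j in range(3)]
  y,x=np.where((R>B+60)&(R>G+60));m=y<120;x,y=x[m],y[m]
  X=np.array([plane("w",(u,v),.122,wi) for u,v in zip(x,y)]);i=X[:,0].argmin();e=X[:,0].min()
  yc=X[:,1].mean();print(k,"red x",X[:,0].min().round(4),X[:,0].max().round(4),"y",yc.round(4))
  o=[]
  for d in np.arange(-.006,.040,.001):
    v=[]
    for yy in(-.008,-.006,.006,.008):
      p=proj("w",np.array([e-d,yc+yy,.122]),wi).round().astype(int);v.append(int(w[p[1],p[0]].min()))
    o.append(v)
  print(np.array(o).T.tolist())
E
```

```text
2 red x 0.6772 0.6955 y -0.0743
[[28, 31, 30, 30, 31, 34, 30, 40, 47, 53, 52, 53, 48, 49, 50, 51, 48, 52, 46, 41, 66, 72, 73, 72, 74, 72, 73, 70, 70, 71, 71, 70, 73, 72, 70, 70, 70, 70, 72, 69, 71, 61, 31, 11, 7, 7], [33, 31, 30, 31, 30, 29, 32, 31, 47, 55, 52, 49, 50, 50, 51, 49, 48, 49, 46, 40, 65, 74, 75, 75, 73, 72, 72, 72, 71, 71, 69, 69, 71, 70, 74, 71, 71, 71, 71, 69, 61, 33, 8, 8, 11, 15], [51, 50, 50, 53, 51, 49, 50, 51, 56, 55, 51, 50, 51, 48, 49, 53, 52, 45, 40, 49, 72, 81, 81, 85, 77, 72, 73, 69, 70, 71, 71, 70, 71, 74, 71, 41, 17, 16, 15, 13, 18, 13, 18, 13, 11, 14], [51, 51, 52, 53, 54, 54, 53, 50, 58, 55, 51, 51, 49, 51, 51, 52, 52, 45, 42, 41, 70, 82, 82, 83, 80, 72, 71, 71, 71, 70, 69, 73, 71, 72, 71, 70, 66, 43, 20, 15, 14, 12, 18, 15, 15, 19]]
7 red x 0.6763 0.696 y -0.0744
[[35, 36, 34, 34, 37, 33, 48, 52, 57, 61, 57, 55, 57, 58, 58, 55, 55, 50, 60, 78, 80, 82, 86, 84, 80, 82, 80, 80, 79, 78, 82, 80, 79, 78, 79, 81, 61, 29, 9, 16, 12, 15, 16, 16, 19, 16], [34, 36, 35, 33, 37, 34, 38, 46, 61, 58, 56, 58, 55, 58, 55, 57, 56, 47, 61, 83, 84, 81, 88, 79, 79, 81, 81, 8
[... 533 characters left out ...]
55, 54, 71, 77, 78, 77, 79, 77, 77, 77, 79, 68, 72, 78, 77, 68, 83, 100, 100, 99, 97, 81, 71, 71, 70, 72, 70, 70, 68, 72, 59, 65, 57], [30, 32, 32, 32, 33, 35, 30, 58, 60, 56, 52, 53, 55, 54, 63, 74, 75, 98, 128, 136, 136, 135, 121, 77, 79, 77, 77, 78, 67, 97, 101, 100, 98, 91, 77, 71, 72, 72, 70, 58, 56, 47, 59, 69, 86, 98], [54, 55, 54, 55, 56, 58, 55, 64, 59, 56, 54, 57, 58, 54, 78, 84, 86, 90, 90, 78, 79, 77, 79, 77, 78, 77, 78, 75, 91, 100, 98, 97, 95, 76, 70, 73, 72, 70, 70, 71, 73, 67, 65, 66, 66, 65], [56, 59, 58, 57, 57, 59, 56, 60, 61, 53, 55, 56, 55, 55, 58, 77, 89, 87, 88, 81, 76, 80, 77, 78, 79, 80, 78, 73, 92, 98, 99, 98, 94, 75, 71, 71, 69, 71, 72, 72, 67, 67, 65, 65, 67, 66]]
```

```bash
python3 - <<'E'
from h import *
w=cv2.imread("pics/wrist9.png");wi=pickle.load(open("wi9.pkl","rb"))
B,G,R=[w[...,j].astype(int) for j in range(3)]
m=(w.min(2)>115)[50:80,235:280];y,x=np.where(m);x+=235;y+=50
print(x.min(),x.max(),y.min(),y.max())
for v in range(y.min(),y.max()+1,3):
  u=x[y==v].mean();print(v,u,plane("w",(u,v),.125,wi).round(4))
yy,xx=np.where((R>B+60)&(R>G+60)&(np.arange(384)[:,None]<120))
for v in(25,35,43):u=xx[yy==v].mean();print("red",v,u,plane("w",(u,v),.122,wi).round(4))
E
```

```text
255 261 58 73
58 257.0 [ 0.6652 -0.0767  0.125 ]
61 258.5 [ 0.6629 -0.0778  0.125 ]
64 258.5 [ 0.6606 -0.0777  0.125 ]
67 258.0 [ 0.6584 -0.0771  0.125 ]
70 257.5 [ 0.6561 -0.0766  0.125 ]
73 258.5 [ 0.6537 -0.0773  0.125 ]
red 25 252.0 [ 0.6901 -0.0741  0.122 ]
red 35 252.5 [ 0.6828 -0.0741  0.122 ]
red 43 253.0 [ 0.6769 -0.0741  0.122 ]
```

```bash
python3 - <<'E'
from h import *
O2=np.array([.679,-.074,.044])
for k,s in((7,.074),(2,.074),(9,.066),(9,.070),(9,.074)):
  wi=pickle.load(open(f"wi{k}.pkl","rb"))
  for z in(0,.008):
    p=proj("w",O2+Rs@[.0355,.007,s+z],wi);print(k,s,z,plane("w",p,.122,wi).round(4)[0])
green("side",(215,155,275,215))
for k in(7,9):
  w=cv2.imread(f"pics/wrist{k}.png")
E
```

```text
7 0.074 0 0.6675
7 0.074 0.008 0.6637
2 0.074 0 0.6675
2 0.074 0.008 0.6635
9 0.066 0 0.6713
9 0.066 0.008 0.6675
9 0.07 0 0.6694
9 0.07 0.008 0.6655
9 0.074 0 0.6675
9 0.074 0.008 0.6635
side 96 [240.8 181.1] [[249, 171], [238, 181], [233, 190], [245, 180]]
```

>>> {"op": "arm_command", "data": {"deltas": [0,0,-0.045,0,0,0,-0.088,0,-0.015,-0.03,-0.088,-1,-0.03,-0.065,-0.088,-2,-0.05,-0.1,-0.088,-2,-0.07,-0.14,-0.088,-2,-0.09,-0.175,-0.088,-2,-0.09,-0.175,-0.088,-2,-0.09,-0.175,-0.088,-2], "fingers": 1}}

```text
t: 36.6
tool_pos: [0.4874, 0.1105, 0.3284]
tool_rot: [[1.0, -0.017, -0.001], [-0.017, -1.0, -0.001], [-0.001, 0.001, -1.0]]
force: [-0.6, -1.2, 0.0]
gripper_width: 0.0855
grip_force: 0.0
```

```bash
python3 - <<'E'
from h import *
c,a=st()
wi=cams.camera_info("wrist");w=cams.read_camera("wrist");B,G,R=[w[...,k].astype(int) for k in range(3)]
k,l,s,ce=cv2.connectedComponentsWithStats(((B>R+40)&(B>G+30)).astype(np.uint8));j=1+s[1:,4].argmax();print(s[j],plane("w",ce[j],.296,wi))
E
```

```text
36.6 [0.4874 0.1105 0.3284] [-0.6 -1.2  0. ] -1.0 0.0855
[ 235  180   45   39 1139] [0.48809535 0.10943968 0.296     ]
```

Tab is right under the tool; go down and grip.

>>> {"op": "arm_command", "data": {"deltas": [0.001,0.001,0.03,0,0.001,0.001,0.06,0,0.001,0.001,0.07,0,0.001,0.001,0.07,0]}}

```text
t: 37.05
tool_pos: [0.4884, 0.1079, 0.2571]
tool_rot: [[1.0, -0.02, -0.004], [-0.02, -1.0, -0.001], [-0.004, 0.001, -1.0]]
force: [0.1, 0.2, -0.1]
gripper_width: 0.0854
grip_force: 0.0
```

>>> {"op": "arm_command", "data": {"deltas": [0,0,0,0,0,0,0,0,0,0,0,0,0,0,0,0,0,0,0,0,0,0,0,0,0,0,0,0,0,0,0,0], "fingers": -1, "newtons": 50}}

```text
t: 37.85
tool_pos: [0.4892, 0.1092, 0.2608]
tool_rot: [[1.0, -0.017, 0.003], [-0.017, -1.0, 0.0], [0.003, -0.0, -1.0]]
force: [0.6, -0.4, 5.2]
gripper_width: 0.0282
grip_force: 50.1
```

>>> {"op": "arm_command", "data": {"deltas": [0,0.008,0,0,0,0.02,0,0,0,0.035,0,0,0,0.05,0,0,0,0.065,0,0,0,0.08,0,0,0,0.095,0,0,0,0.11,0,0,0,0.125,0,0,0,0.14,0,0,0,0.15,0,0,0,0.15,0,0]}}

```text
t: 39.05
tool_pos: [0.487, -0.0422, 0.2608]
tool_rot: [[1.0, -0.019, 0.004], [-0.019, -1.0, -0.001], [0.004, 0.001, -1.0]]
force: [2.3, -2.5, 6.3]
gripper_width: 0.0277
grip_force: 50.0
```

>>> {"op": "arm_command", "data": {"deltas": [0,0.005,0,0,0,0.01,0,0,0,0.014,0,0,0,0.018,0,0,0,0.021,0,0,0,0.024,0,0,0,0.024,0,0]}}

```text
t: 39.75
tool_pos: [0.4866, -0.0651, 0.2608]
tool_rot: [[1.0, -0.017, 0.004], [-0.017, -1.0, -0.0], [0.004, 0.0, -1.0]]
force: [2.1, -0.8, 6.0]
gripper_width: 0.0283
grip_force: 50.0
```

>>> {"op": "arm_command", "data": {"deltas": [0,0.003,0,0,0,0.006,0,0,0,0.008,0,0,0,0.008,0,0]}}

```text
t: 40.15
tool_pos: [0.4866, -0.0702, 0.2608]
tool_rot: [[1.0, -0.014, 0.004], [-0.014, -1.0, 0.005], [0.004, -0.005, -1.0]]
force: [3.4, 10.6, 5.4]
gripper_width: 0.0283
grip_force: 50.1
```

>>> {"op": "arm_command", "data": {"deltas": [0,0.002,0,0,0,0.004,0,0,0,0.004,0,0]}}

```text
t: 40.45
tool_pos: [0.4865, -0.0703, 0.2608]
tool_rot: [[1.0, -0.009, 0.004], [-0.009, -1.0, 0.012], [0.003, -0.012, -1.0]]
force: [2.8, 25.3, 6.3]
gripper_width: 0.0284
grip_force: 50.2
```

>>> {"op": "arm_command", "data": {"deltas": [0,-0.005,0,0,0,-0.005,0,0]}}

```text
t: 40.65
tool_pos: [0.4866, -0.0702, 0.2608]
tool_rot: [[1.0, -0.015, 0.004], [-0.015, -1.0, 0.002], [0.004, -0.002, -1.0]]
force: [2.5, 5.7, 6.5]
gripper_width: 0.0282
grip_force: 50.5
```

>>> {"op": "arm_command", "data": {"deltas": [0,0,0,0,0,0,0,0,0,0,0,0,0,0,0,0,0,0,0,0,0,0,-0.03,0,0,0,-0.07,0,0,0,-0.1,0,0,0,-0.1,0,0,0,-0.1,0], "fingers": 1}}

```text
t: 41.65
tool_pos: [0.4859, -0.0721, 0.3599]
tool_rot: [[1.0, -0.018, 0.001], [-0.018, -1.0, -0.0], [0.001, 0.0, -1.0]]
force: [0.6, -0.1, -1.0]
gripper_width: 0.0851
grip_force: 0.0
```

```bash
python3 - <<'E'
from h import *
c,a=st()
wi=cams.camera_info("wrist");w=cams.read_camera("wrist");cv2.imwrite("pics/wrist10.png",w);B,G,R=[w[...,k].astype(int) for k in range(3)]
k,l,s,ce=cv2.connectedComponentsWithStats(((B>R+40)&(B>G+30)).astype(np.uint8));j=1+s[1:,4].argmax();print(s[j],plane("w",ce[j],.296,wi))
green("side",(215,155,275,215))
yy,xx=np.where((R>B+40)&(R>G+40)&(np.arange(384)[:,None]<120)&(abs(np.arange(512)-256)<60));print(len(xx),xx.mean() if len(xx) else 0,yy.min() if len(yy) else 0,yy.max() if len(yy) else 0)
E
```

```text
41.65 [ 0.4859 -0.0721  0.3599] [ 0.6 -0.1 -1. ] -1.0 0.0851
[234 172  39  33 860] [ 0.48534999 -0.07062922  0.296     ]
side 102 [241.1 180.7] [[249, 171], [238, 181], [233, 190], [245, 180]]
0 0 0 0
```

```bash
python3 -c "
from workcell import order
print(order.finish_job())"
```

```text
the job is handed in; nothing more can be done
None
```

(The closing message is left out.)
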